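# Check the market scale with the weight kept behind the jars

### The job

Check the counter scale: first clear the jar, the tin and the shaker off the stand and stand all three on the empty side board, then stand the steel weight that was behind them in the middle of the scale's pan, and then slide the poise along the beam until its white line is level with the brass pointer and let it go there. After that put the jar, the tin and the shaker back, each upright on the very spot it came from. Knock none of these over, and leave the tray of eggs where it is.

Things in the scene. Friction and masses are not known exactly. Their poses are not given: they have to be found in the camera images.
- jar_center (a point): Round amber glass jar with a flat steel lid, diameter 54 mm all the way up (lid too), 105 mm tall, about 0.35 kg. The point is its centre, half-way up; z is up its axis. Starts on the stand; the spot it stands on at the start is the spot it must be put back on.
- tin_center (a point): Square metal tin with a paper band, 50 x 50 mm, 115 mm tall, about 0.28 kg. The point is its centre, half-way up; x and y run square to its sides, z up. Starts on the stand, its sides within about 10 degrees of square to the stand; to be put back on the spot where it started (its turn about the vertical is free).
- shaker_center (a point): Slim round white shaker with a perforated steel top, diameter 46 mm, 130 mm tall, about 0.2 kg. The point is its centre, half-way up; z is up. Starts on the stand; to be put back on the spot where it started.
- weight_center (a point): Solid steel test weight, 0.48 kg: a cylinder of diameter 42 mm up to 37 mm height, then a narrow neck and a small knob of diameter 24 mm, 57 mm tall over all. The point is its centre line at half height (28.5 mm above its foot), z up. Starts on the stand, closely surrounded on three sides by jar, tin and shaker.
- stand: Fixed wooden plate, 12 mm thick, x -90 to +110 and y -110 to +110 mm in its frame, 22 mm high lip on the +x edge. Origin on the table, z up. The weight stands near (20, 0) mm; jar, tin and shaker, in changing order, near (-45, 0), (20, 65) and (20, -65) mm. A small loose white dish, 36 mm wide and 22 mm high, stands near (78, 40) mm.
- board: Fixed side board, an empty plate of pale wood 120 mm (x) by 250 mm (y), 12 mm thick. Origin on the table under its centre, z up, top at z 12 mm.
- scale: Fixed green counter scale. Origin on the table under the centre of the pan, z up. The pan is a flat rimless steel disc, diameter 124 mm, top at z 72 mm, an engraved ring of diameter 60 mm about its middle. A brass beam runs along y at x +105, z 98 mm, between two green posts at y +-95 mm, 110 mm high; a graduated strip runs beside it at x +127 mm.
- poise_grip (a point): Poise: dark steel rider that slides only along the beam (the scale's y), y -65 to +65 mm in its frame, 2 N friction, stays where left; starts on the -y side. The point is the centre of its upright grip block, 22 (x) x 20 (y) x 36 mm tall, with a white line across its middle; the point lies at z 131 mm; the block ends 18 mm above it, and a 26 mm wide saddle begins 17 mm below it.
- mark: Brass pointer clip fixed on the graduated strip beside the beam: a 3 mm wide, 6 mm high blade across the strip marks the position wanted. Origin at the blade's middle on the strip's top; axes parallel to the scale's. The poise is right when its centre has the same y as this origin in the scale's frame. Seen only, it obstructs nothing.
- eggs_center (a point): Loose pulp tray of six brown eggs, 100 x 150 mm, 66 mm tall. The point is its centre, half-way up. Stands behind the work, to be left alone.

How it is judged:
On the way, in this order (a step that is already met when the one before it is completed fails the run):
1. jar, tin and shaker all stand on the side board (x of jar_center in the frame of board between -0.06 and 0.06 m and y of jar_center in the frame of board between -0.125 and 0.125 m and z of jar_center in the frame of board between 0.0585 and 0.0705 m and angle between each of jar_center, tin_center, shaker_center's own z axis and vertical below 0.12 rad and x of tin_center in the frame of board between -0.06 and 0.06 m and y of tin_center in the frame of board between -0.125 and 0.125 m and z of tin_center in the frame of board between 0.0635 and 0.0755 m and x of shaker_center in the frame of board between -0.06 and 0.06 m and y of shaker_center in the frame of board between -0.125 and 0.125 m and z of shaker_center in the frame of board between 0.071 and 0.083 m), for 0.2 s.
2. the weight stands in the middle of the pan, the other three still on the board (all of step 1 and horizontal distance between weight_center and scale below 0.015 m and angle between weight_center's own z axis and vertical below 0.12 rad and z of weight_center in the frame of scale between 0.0945 and 0.1065 m), for 0.2 s.
3. the poise is at the pointer, with the weight on the pan and the other three still on the board (all of step 2 and y of poise_grip in the frame of mark between -0.006 and 0.006 m), for 0.3 s.
At the end, for the whole second after the job is handed in: Jar, tin and shaker stand upright within 15 mm of where each started; the weight stands upright on the pan within 15 mm of its middle; the poise is within 6 mm of the pointer along the beam; everything is at rest (distance of each of jar_center, tin_center, shaker_center from where it was at the start of the episode below 0.015 m and angle between each of jar_center, tin_center, shaker_center, weight_center's own z axis and vertical below 0.12 rad and horizontal distance between weight_center and scale below 0.015 m and z of weight_center in the frame of scale between 0.0945 and 0.1065 m and y of poise_grip in the frame of mark between -0.006 and 0.006 m and linear speed of each of jar, tin, shaker, weight below 0.02 m/s); the robot touches nothing.
It fails at once if jar, tin, shaker or weight is knocked over (angle between any of jar_center, tin_center, shaker_center, weight_center's own z axis and vertical above 0.7 rad).
It fails at once if the tray of eggs is moved by more than 20 mm (distance of eggs_center from where it was at the start of the episode above 0.02 m).
It also fails if it takes over 147 s, if anything falls off the work surface, if the arm or the gripper's body presses on something with over 40 N, if the wrist force passes 120 N, or if a joint passes its speed limit or range.

### The arm

A 6-joint arm with a two-finger parallel gripper is mounted at the origin on the work surface. World frame = base frame: x ahead of the robot, y to its left, z up, the work surface at z = 0. Lengths are in m, angles in rad, forces in N, time in s.
With the tool pointing down it reaches from about 0.2 to 0.875 m from the base axis. Payload 3.4 kg.
Tool frame: the origin (TCP) lies on the centre line of the jaws, within the pads' length; the fingertips stand 22 mm ahead of it and the grasp point (between the pads) lies 3 mm ahead of it; z points along the fingers, y is the direction in which the jaws open and shut (so a half turn about z gives the same grasp; the last joint's range is limited). The gripper opens to 94 mm and grips with 3 to 60 N. Pads are 16 mm wide; open, the fingers measure 119 mm over their backs; the gripper's body (75 mm by 177 mm) begins 78 mm behind the grasp point.
Start: joints at [1.007, 0.276, 1.505, -0, 1.361, -0.121], TCP at [0.246, 0.52, 0.227] pointing down, gripper open.
Joint ranges: [-2.89, 2.89], [-0.75, 2.08], [0.22, 2.7], [-1.18, 4.32], [0.11, 2.71], [-2.7, 2.7]. Speed limits (rad/s): [2.57, 2.57, 3.14, 3.14, 3.14, 3.14].

### API

Orientations are given as a unit quaternion [w, x, y, z].
In Python, from rig import bot, camera gives the robot as it stands. The module is installed in compiled form; this text tells all that it offers.
- The arm moves only by the shell command python3 -m handwheel 'ROWS' [FORCE]. ROWS is JSON, a list of rows, each an object with "twist": the turn, a rotation vector about the tool's x, y, z normalised to -1 to 1, where 1 is 30 degrees, a list of three; "dp": the shift along the tool's x, y, z normalised to -1 to 1, where 1 is 8 cm, a list of three; "claw": the opening, from 0 (shut) to 1 (fully open). A call has 1 to 8 rows; each row is the pose to reach, as a shift and turn from the pose measured when the call began, along the tool's axes at that moment; what a row does not reach only later rows make up. A row lasts 1/8 s, in which the tool goes at most 62.5 mm and 10.7 degrees, less where a joint would pass 70% of its speed; a pose out of reach is approached as far as the arm can. A call with a number of a shift or a turn outside -1 to 1 is refused whole. A call with a gripper value outside its range is refused whole. The fingers move at their own pace and stop on an object; FORCE is the grip in N (left out, the last holds). Time passes only in rows, so rows that repeat a pose let the fingers close. It gives the time, the measured TCP pose, the force and the opening at its end, in the units of the state.
- bot.observe(): the state, without advancing time (a new reading comes with each control period).
- camera(name): name is "side" or "top" or "wrist"; returns a dict with "color" (400x640x3 uint8, red, green, blue), "K" (3x3 intrinsics, pixels), "k1" (the pictures are not rectified: a ray, as slopes to the right and down, at radius r is drawn at 1 + k1 r^2 times it, then the intrinsics apply), "R" (3x3) and "t" (3): a world point X has camera coordinates R X + t; the wrist camera has in their place "mount" (4x4, takes a point from camera to tool coordinates, whose origin is the TCP and whose axes are the flange's). Camera axes: x right, y down, z forward; pixel columns grow to the right and rows downward; lengths in m; the calibration is good to about 2 mm. A picture is of the moment at which its call begins: read the wrist's pose just before it. There is no depth.
- bot.hand_in(): hands the job in, once; it reports no verdict.
The state is a dict: "time": time; "qpos": joint angles; "qd": joint speeds; "joint_torque": joint torques, N m; "ee_pos": TCP position; "tool_rot": TCP orientation; "contact_force": force on the tool from outside, world axes, zero at the start; "moment": the same for the moment, N m; "grip_width": finger opening in m.
Only numpy, scipy, OpenCV 4.12 (cv2) and the standard library are available. Lean on these libraries where they do the work, as an engineer would, in place of code of your own. Each camera call takes 0.05 s, during which the arm holds its last target. There are 200 camera calls.

## Working session

There is one attempt and no reset: what is moved stays moved. The work goes in short steps, Python scripts to look and compute and a shell command to move; the robot and the scene stay as the last step left them, time stands still between calls to the robot, and variables do not carry over. Pictures are saved under pics/ and viewed, on a budget of 14 in all, crops included, one or two more only if the job needs it, and the job is handed in when it is done.

```bash
mkdir -p pics; python3 - <<'E'
from rig import bot,camera
import cv2,numpy as np
print(bot.observe())
for n in("top","side"):
    c=camera(n); cv2.imwrite(f"pics/{n}0.png",c["color"][:,:,::-1]); print(n,c["K"],c["k1"],c["R"],c["t"])
E
```

```text
{'time': 0.0, 'qpos': array([ 1.00703742e+00,  2.76584519e-01,  1.50607220e+00, -3.85201557e-05,
        1.36066152e+00, -1.21017536e-01]), 'qd': array([ 0.00153389,  0.00109391, -0.00012525, -0.00024263, -0.00074104,
        0.0014989 ]), 'joint_torque': array([-1.99852279e-04, -4.04572177e+01, -2.37224650e+01,  7.02106697e-02,
        3.43806110e-02, -1.06192465e-04]), 'ee_pos': array([0.24610163, 0.51912642, 0.22663494]), 'tool_rot': array([-2.71933450e-04,  2.19563048e-01,  9.75597931e-01, -8.19038794e-04]), 'contact_force': array([0.01136022, 0.04708164, 0.83287679]), 'moment': array([ 0.02862218,  0.01001093, -0.02908619]), 'grip_width': 0.09394004880477277}
top [[447.87749891   0.         315.72169513]
 [  0.         447.87749891 204.97406055]
 [  0.           0.           1.        ]] 0.03574745947229862 [[ 0.01318027 -0.9996627   0.02237793]
 [-0.98939357 -0.0162761  -0.14434491]
 [ 0.14466044 -0.02023807 -0.98927437]] [-0.0139826   0.61691418  1.07321416]
side [[462.54376038   0.         318.16160854]
 [  0.         462.54376038 192.16002868]
 [  0.           0.           1.        ]] 0.024250209429359265 [[ 0.7874033  -0.61626909 -0.01443757]
 [-0.29874327 -0.36100632 -0.88341773]
 [ 0.53921099  0.69991917 -0.46836382]] [-0.46056714  0.28700187  0.80893753]
```

View pics/top0.png

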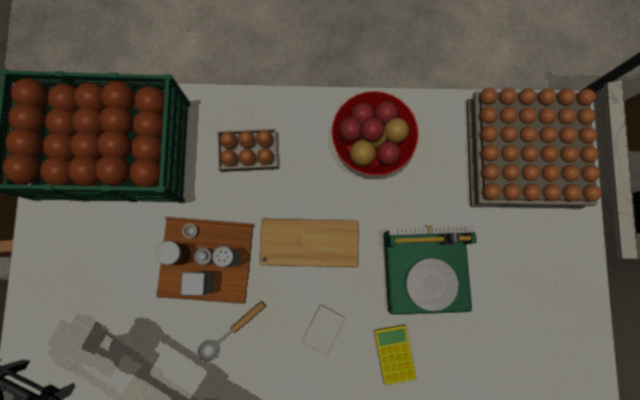

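View pics/side0.png

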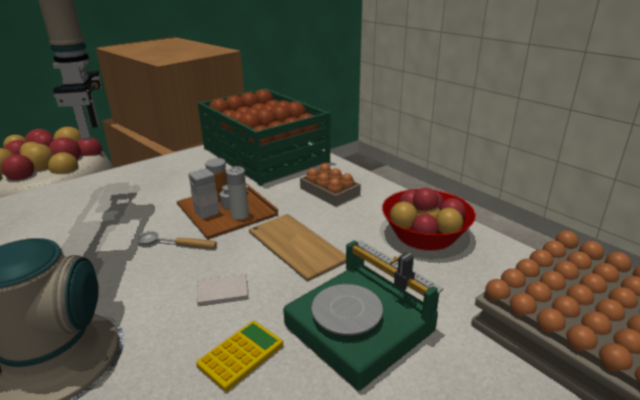

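```bash
cat > h.py <<'E'
from rig import bot,camera
import cv2,numpy as np
from scipy.spatial.transform import Rotation as Ro
def pose():
    o=bot.observe(); q=o["tool_rot"]; return o,np.array(o["ee_pos"]),Ro.from_quat(np.r_[q[1:],q[0]])
def cam(n):
    o,p,r=pose(); c=camera(n)
    if n=="wrist":
        T=np.eye(4);T[:3,:3]=r.as_matrix();T[:3,3]=p
        M=np.linalg.inv(T@c["mount"]); c["R"],c["t"]=M[:3,:3],M[:3,3]
    return c
def ray(c,uv):
    x=cv2.undistortPoints(np.array([[uv]],float),c["K"],np.array([c["k1"],0,0,0.]))[0,0]
    return -c["R"].T@c["t"], c["R"].T@np.r_[x,1]
def onz(c,uv,z):
    o,d=ray(c,uv); return o+d*(z-o[2])/d[2]
def two(c1,u1,c2,u2):
    o1,d1=ray(c1,u1);o2,d2=ray(c2,u2)
    s=np.linalg.lstsq(np.c_[d1,-d2],o2-o1,rcond=None)[0]
    a,b=o1+s[0]*d1,o2+s[1]*d2; return (a+b)/2,np.linalg.norm(a-b)
def proj(c,X):
    return cv2.projectPoints(np.array([X],float),cv2.Rodrigues(c["R"])[0],c["t"],c["K"],np.array([c["k1"],0,0,0.]))[0].ravel()
def go(x,y,z,jaw=None):
    """total dp (units of 8cm) and twist (units of 30deg) to TCP x,y,z with jaw axis at angle jaw deg, tool down"""
    o,p,r=pose(); m=r.as_matrix(); t=np.array([x,y,z])-p
    a=np.degrees(np.arctan2(m[1,1],m[0,1]))
    if jaw is None: jaw=a
    jaw=a+(jaw-a+90)%180-90
    j=np.radians(jaw); Y=np.array([np.cos(j),np.sin(j),0]);Z=np.array([0,0,-1.]);X=np.cross(Y,Z)
    w=(r.inv()*Ro.from_matrix(np.c_[X,Y,Z])).as_rotvec()
    print("t",round(o["time"],2),"tcp",p.round(4),"jaw",a.round(1),"| dp",(m.T@t/.08).round(3),"twist",(w/np.radians(30)).round(3),"after-twist-frame dp",(np.c_[X,Y,Z].T@t/.08).round(3))
def crop(c,x0,x1,y0,y1,k):
    a=cv2.resize(c["color"][y0:y1,x0:x1,::-1],None,fx=k,fy=k,interpolation=cv2.INTER_CUBIC)
    return np.clip(a*1.5,0,255).astype(np.uint8)
E
python3 - <<'E'
from h import *
t=cam("top");s=cam("side")
o=np.zeros((600,800,3),np.uint8)
for a,x,y in((crop(t,150,250,210,305,4),0,0),(crop(t,380,480,220,320,4),400,0)):
    a=a[:300] if 0 else cv2.resize(a,None,fx=.75,fy=.75); o[y:y+a.shape[0],x:x+a.shape[1]]=a
for a,x,y in((crop(s,175,280,155,235,3),0,310),(crop(s,340,445,235,295,4),350,310)):
    o[y:y+a.shape[0],x:x+a.shape[1]]=a[:290]
cv2.imwrite("pics/c1.png",o)
E
```

```text
(no output)
```

View pics/c1.png

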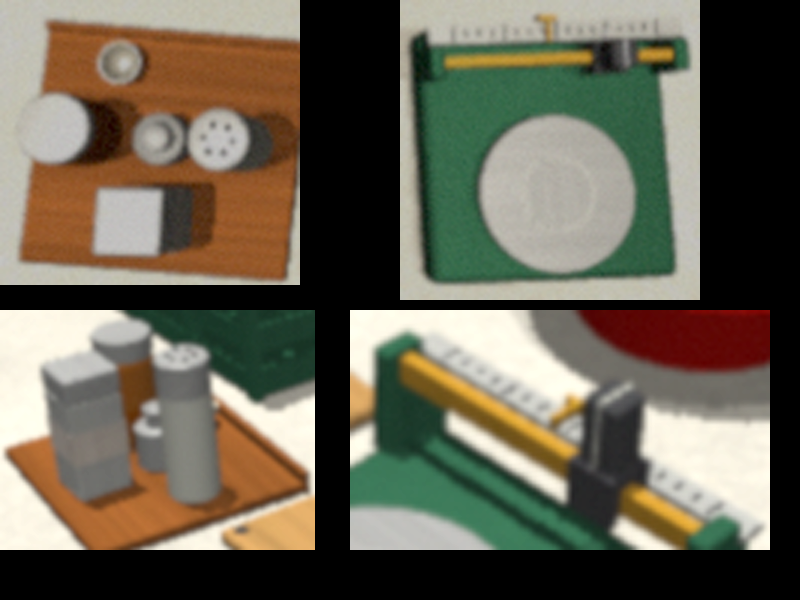

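```bash
python3 - <<'E'
from h import *
t=cam("top")
S=lambda u,v:(150+(u+.5)/3-.5,210+(v+.5)/3-.5)
P=lambda u,v:(380+(u-399.5)/3-.5,220+(v+.5)/3-.5)
for n,uv,z in(("jar",S(56,129),.117),("tin",S(128,221),.127),("tin TL",S(98,188),.127),("tin TR",S(164,188),.127),("tin BR",S(161,256),.127),("tinBL",S(93,253),.127),("shaker",S(219,140),.142),("weight",S(158,134),.069),("dish",S(120,62),.034),
 ("stTL",S(48,26),.022),("stBL",S(21,262),.012),("stBR",S(286,278),.012),
 ("pan",P(557,194),.072),("panL",P(478,194),.072),("panR",P(636,194),.072),("mark",P(548,30),.098),("poise",P(622,54),.149),
 ("bTL",(262,219),.012),("bTR",(358,219),.012),("bBL",(260,265),.012),("bBR",(357,267),.012),("eggs",(248,150),.05)):
    print(n,onz(t,uv,z).round(4))
E
```

```text
jar [0.4915 0.3301 0.117 ]
tin [0.4238 0.2699 0.127 ]
tin TL [0.4478 0.2934 0.127 ]
tin TR [0.4483 0.2447 0.127 ]
tin BR [0.3985 0.2443 0.127 ]
tinBL [0.4003 0.2942 0.127 ]
shaker [0.484  0.2027 0.142 ]
weight [0.4902 0.2644 0.069 ]
dish [0.55   0.3065 0.034 ]
stTL [0.5804 0.3707 0.022 ]
stBL [0.3864 0.3832 0.012 ]
stBR [0.3753 0.1665 0.012 ]
pan [ 0.4268 -0.2835  0.072 ]
panL [ 0.4259 -0.2208  0.072 ]
panR [ 0.4278 -0.3462  0.072 ]
mark [ 0.5547 -0.2725  0.098 ]
poise [ 0.5328 -0.3135  0.149 ]
bTL [0.5835 0.1311 0.012 ]
bTR [ 0.5873 -0.1144  0.012 ]
bBL [0.4672 0.1324 0.012 ]
bBR [ 0.4655 -0.1117  0.012 ]
eggs [0.7534 0.1677 0.05  ]
```

```bash
python3 -c "
from h import *
go(.424,.27,.25,90)"
```

```text
t 0.25 tcp [0.2463 0.5194 0.2271] jaw 64.6 | dp [-3.343 -1.865 -0.285] twist [-0.002 -0.001 -0.846] after-twist-frame dp [-2.222 -3.117 -0.287]
```

```bash
python3 -m handwheel '[{"twist":[0,0,-0.36],"dp":[-0.5,-0.25,-0.15],"claw":0.75},{"twist":[0,0,-0.7],"dp":[-0.9,-0.5,-0.285],"claw":0.75},{"twist":[0,0,-0.846],"dp":[-1,-0.56,-0.285],"claw":0.75},{"twist":[0,0,-0.846],"dp":[-1,-0.56,-0.285],"claw":0.75}]' 20
python3 -c "
from h import *
go(.424,.27,.25,90)"
```

```text
time: 0.75
ee_pos: [0.2997, 0.4441, 0.25]
tool_rot: [-0.0, 0.001, 1.0, -0.0]
contact_force: [-0.8, -0.3, 0.2]
grip_width: 0.0704
t 0.75 tcp [0.2997 0.4441 0.25  ] jaw 89.9 | dp [-1.559e+00 -2.173e+00  1.000e-03] twist [-0.001 -0.001 -0.004] after-twist-frame dp [-1.554 -2.176  0.   ]
```

```bash
python3 -m handwheel '[{"twist":[0,0,0],"dp":[-0.4,-0.55,0],"claw":0.75},{"twist":[0,0,0],"dp":[-0.7,-1,0],"claw":0.75},{"twist":[0,0,0],"dp":[-0.7,-1,0],"claw":0.75}]'
python3 -m handwheel '[{"twist":[0,0,0],"dp":[-0.4,-0.55,0],"claw":0.75},{"twist":[0,0,0],"dp":[-0.85,-1,0],"claw":0.75},{"twist":[0,0,0],"dp":[-0.85,-1,0],"claw":0.75},{"twist":[0,0,0],"dp":[-0.85,-1,0],"claw":0.75}]'
python3 - <<'E'
from h import *
go(.424,.27,.25,90)
c=cam("wrist");
for X in((.424,.27,.127),(.4915,.3301,.117),(.484,.2027,.142),(.49,.2644,.069)): print(proj(c,X).round(1))
cv2.imwrite("pics/w1.png",crop(c,0,640,0,400,1))
np.save("w1.npy",np.c_[c["R"],c["t"]])
E
```

```text
time: 1.12
ee_pos: [0.3564, 0.3627, 0.2498]
tool_rot: [-0.0, 0.003, 1.0, -0.001]
contact_force: [-0.8, 0.3, -0.7]
grip_width: 0.0707
time: 1.62
ee_pos: [0.4231, 0.2835, 0.2496]
tool_rot: [-0.001, 0.003, 1.0, -0.0]
contact_force: [0.1, 0.3, -0.8]
grip_width: 0.0703
t 1.62 tcp [0.4231 0.2835 0.2496] jaw 89.6 | dp [-0.013 -0.169 -0.004] twist [-0.    -0.004 -0.012] after-twist-frame dp [-0.012 -0.169 -0.004]
[305.7 201.2]
[370.  266.7]
[229.9 271.8]
[303.8 247. ]
```

View pics/w1.png

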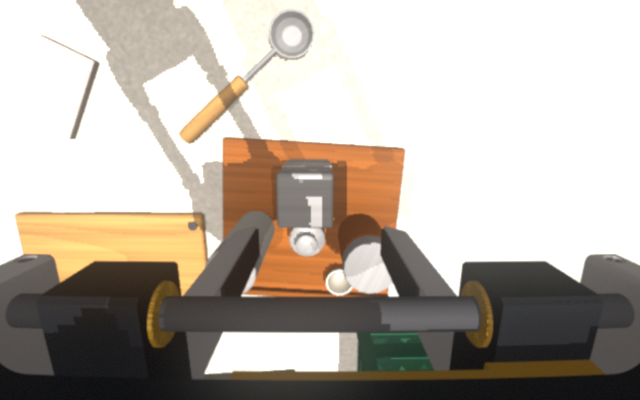

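```bash
python3 -m handwheel '[{"twist":[0,0,0],"dp":[-0.013,-0.17,0.3],"claw":0.75},{"twist":[0,0,0],"dp":[-0.013,-0.17,0.8],"claw":0.75},{"twist":[0,0,-0.01],"dp":[-0.013,-0.17,0.8],"claw":0.75}]'
python3 -m handwheel '[{"twist":[0,0,0],"dp":[0,0,0.5],"claw":0.75},{"twist":[0,0,0],"dp":[0,0,0.95],"claw":0.75},{"twist":[0,0,0],"dp":[0,0,0.95],"claw":0.75}]'
python3 -c "
from h import *
go(.424,.27,.085,90)"
```

```text
time: 2.05
ee_pos: [0.4206, 0.2703, 0.1834]
tool_rot: [-0.004, -0.001, 1.0, -0.001]
contact_force: [0.0, 0.1, 0.3]
grip_width: 0.0703
time: 2.42
ee_pos: [0.4186, 0.2706, 0.1068]
tool_rot: [-0.006, -0.002, 1.0, -0.002]
contact_force: [0.1, -0.3, 0.1]
grip_width: 0.0705
t 2.42 tcp [0.4186 0.2706 0.1068] jaw 90.2 | dp [-0.071 -0.006  0.272] twist [-0.007 -0.022  0.006] after-twist-frame dp [-0.068 -0.007  0.273]
```

```bash
python3 -m handwheel '[{"twist":[-0.007,-0.022,0],"dp":[-0.07,0,0.27],"claw":0.75},{"twist":[-0.007,-0.022,0],"dp":[-0.07,0,0.27],"claw":0.75},{"twist":[-0.007,-0.022,0],"dp":[-0.07,0,0.27],"claw":0.4},{"twist":[-0.007,-0.022,0],"dp":[-0.07,0,0.27],"claw":0.2},{"twist":[-0.007,-0.022,0],"dp":[-0.07,0,0.27],"claw":0.2},{"twist":[-0.007,-0.022,0],"dp":[-0.07,0,0.27],"claw":0.2},{"twist":[-0.007,-0.022,0],"dp":[-0.07,0,0.27],"claw":0.2}]' 20
python3 -m handwheel '[{"twist":[0,0,0],"dp":[0,0,-0.3],"claw":0.2},{"twist":[0,0,0],"dp":[0,0,-0.7],"claw":0.2},{"twist":[0,0,0],"dp":[0,0,-0.7],"claw":0.2},{"twist":[0,0,0],"dp":[0,0,-0.7],"claw":0.2}]'
python3 -c "
from h import *
go(.526,-.075,.141,90)"
```

```text
time: 3.3
ee_pos: [0.4246, 0.2707, 0.0863]
tool_rot: [0.001, -0.002, 1.0, 0.0]
contact_force: [-0.1, -1.0, 6.4]
grip_width: 0.05
time: 3.8
ee_pos: [0.4235, 0.2702, 0.1411]
tool_rot: [-0.0, -0.002, 1.0, -0.0]
contact_force: [0.0, -0.8, -2.8]
grip_width: 0.0501
t 3.8 tcp [0.4235 0.2702 0.1411] jaw 90.2 | dp [-1.268e+00 -4.319e+00  2.000e-03] twist [-0.    -0.     0.006] after-twist-frame dp [-1.282e+00 -4.315e+00  1.000e-03]
```

```bash
python3 -m handwheel '[{"twist":[0,0,0],"dp":[0,-0.5,0],"claw":0.2},{"twist":[0,0,0],"dp":[0,-1,0],"claw":0.2},{"twist":[0,0,0],"dp":[0,-1,0],"claw":0.2}]'
python3 -m handwheel '[{"twist":[0,0,0],"dp":[-0.1,-0.6,0],"claw":0.2},{"twist":[0,0,0],"dp":[-0.3,-1,0],"claw":0.2},{"twist":[0,0,0],"dp":[-0.3,-1,0],"claw":0.2}]'
python3 -m handwheel '[{"twist":[0,0,0],"dp":[-0.2,-0.6,0],"claw":0.2},{"twist":[0,0,0],"dp":[-0.3,-1,0],"claw":0.2},{"twist":[0,0,0],"dp":[-0.3,-1,0],"claw":0.2}]'
python3 -m handwheel '[{"twist":[0,0,0],"dp":[-0.2,-0.6,0],"claw":0.2},{"twist":[0,0,0],"dp":[-0.4,-1,0],"claw":0.2},{"twist":[0,0,0],"dp":[-0.4,-1,0],"claw":0.2},{"twist":[0,0,0],"dp":[-0.4,-1,0],"claw":0.2}]'
python3 -c "
from h import *
go(.526,-.075,.0863,90)"
```

```text
time: 4.18
ee_pos: [0.4219, 0.1879, 0.1393]
tool_rot: [-0.002, -0.0, 1.0, -0.001]
contact_force: [0.7, -0.4, -2.9]
grip_width: 0.0501
time: 4.55
ee_pos: [0.4467, 0.1068, 0.1383]
tool_rot: [-0.003, 0.001, 1.0, -0.001]
contact_force: [-0.3, 0.4, -3.8]
grip_width: 0.0503
time: 4.92
ee_pos: [0.4708, 0.0263, 0.1375]
tool_rot: [-0.003, 0.003, 1.0, -0.001]
contact_force: [0.2, -0.3, -3.9]
grip_width: 0.0496
time: 5.42
ee_pos: [0.5013, -0.052, 0.1367]
tool_rot: [-0.004, 0.002, 1.0, 0.0]
contact_force: [-0.3, 0.3, -4.1]
grip_width: 0.0503
t 5.42 tcp [ 0.5013 -0.052   0.1367] jaw 89.7 | dp [-0.315 -0.286  0.627] twist [ 0.    -0.017 -0.009] after-twist-frame dp [-0.308 -0.287  0.63 ]
```

```bash
python3 -m handwheel '[{"twist":[0,-0.017,-0.009],"dp":[-0.3,-0.29,0.1],"claw":0.2},{"twist":[0,-0.017,-0.009],"dp":[-0.315,-0.29,0.35],"claw":0.2},{"twist":[0,-0.017,-0.009],"dp":[-0.315,-0.29,0.5],"claw":0.2},{"twist":[0,-0.017,-0.009],"dp":[-0.315,-0.29,0.58],"claw":0.2},{"twist":[0,-0.017,-0.009],"dp":[-0.315,-0.29,0.6],"claw":0.2},{"twist":[0,-0.017,-0.009],"dp":[-0.315,-0.29,0.6],"claw":0.2}]'
python3 -c "
from h import *
go(.526,-.075,.0863,90)"
```

```text
time: 6.18
ee_pos: [0.5262, -0.0751, 0.0889]
tool_rot: [0.0, -0.0, 1.0, -0.0]
contact_force: [0.5, -0.2, -3.7]
grip_width: 0.0503
t 6.17 tcp [ 0.5262 -0.0751  0.0889] jaw 90.0 | dp [0.002 0.001 0.032] twist [-0.     0.001  0.001] after-twist-frame dp [0.002 0.001 0.032]
```

```bash
python3 -m handwheel '[{"twist":[0,0,0],"dp":[0,0,0.025],"claw":0.2},{"twist":[0,0,0],"dp":[0,0,0.035],"claw":0.2},{"twist":[0,0,0],"dp":[0,0,0.035],"claw":0.2}]'
python3 -m handwheel '[{"twist":[0,0,0],"dp":[0,0,0],"claw":0.4},{"twist":[0,0,0],"dp":[0,0,0],"claw":0.65},{"twist":[0,0,0],"dp":[0,0,0],"claw":0.72},{"twist":[0,0,0],"dp":[0,0,0],"claw":0.72}]'
python3 -m handwheel '[{"twist":[0,0,0],"dp":[0,0,-0.4],"claw":0.72},{"twist":[0,0,0],"dp":[0,0,-1],"claw":0.72},{"twist":[0,0,0],"dp":[0,0,-1],"claw":0.72}]'
python3 -c "
from h import *
go(.484,.2027,.245,0)"
```

```text
time: 6.55
ee_pos: [0.5263, -0.0752, 0.0864]
tool_rot: [0.001, -0.0, 1.0, -0.0]
contact_force: [-0.1, 0.2, -1.5]
grip_width: 0.0504
time: 7.05
ee_pos: [0.5266, -0.0753, 0.0867]
tool_rot: [0.001, -0.0, 1.0, -0.0]
contact_force: [0.2, -0.6, 0.6]
grip_width: 0.0675
time: 7.42
ee_pos: [0.5292, -0.076, 0.1704]
tool_rot: [0.005, -0.0, 1.0, -0.001]
contact_force: [0.7, 0.7, -0.4]
grip_width: 0.0675
t 7.42 tcp [ 0.5292 -0.076   0.1704] jaw 90.0 | dp [ 0.554  3.481 -0.947] twist [-0.019  0.011 -2.999] after-twist-frame dp [-3.483  0.565 -0.932]
```

```bash
python3 -m handwheel '[{"twist":[0,0,0.34],"dp":[0,0.4,-0.5],"claw":0.72},{"twist":[0,0,0.68],"dp":[0,0.8,-0.94],"claw":0.72},{"twist":[0,0,1],"dp":[0,0.9,-0.94],"claw":0.72},{"twist":[0,0,1],"dp":[0,0.9,-0.94],"claw":0.72}]'
python3 -m handwheel '[{"twist":[0,0,0.34],"dp":[0.22,0.39,0],"claw":0.72},{"twist":[0,0,0.68],"dp":[0.4,0.7,0],"claw":0.72},{"twist":[0,0,1],"dp":[0.45,0.78,0],"claw":0.72},{"twist":[0,0,1],"dp":[0.45,0.78,0],"claw":0.72}]'
python3 -m handwheel '[{"twist":[0,0,0.34],"dp":[0.39,0.22,0],"claw":0.72},{"twist":[0,0,0.68],"dp":[0.7,0.4,0],"claw":0.72},{"twist":[0,0,1],"dp":[0.78,0.45,0],"claw":0.72},{"twist":[0,0,1],"dp":[0.78,0.45,0],"claw":0.72}]'
python3 -c "
from h import *
go(.484,.2027,.245,0)"
```

```text
time: 7.92
ee_pos: [0.5279, -0.0032, 0.2447]
tool_rot: [0.005, 0.257, 0.966, -0.0]
contact_force: [0.3, 0.3, 0.8]
grip_width: 0.0678
time: 8.43
ee_pos: [0.5271, 0.0688, 0.2432]
tool_rot: [0.004, 0.496, 0.868, 0.0]
contact_force: [-0.9, -0.7, -0.2]
grip_width: 0.0677
time: 8.93
ee_pos: [0.5263, 0.1403, 0.2422]
tool_rot: [0.003, 0.702, 0.712, 0.0]
contact_force: [-0.3, -0.1, -0.3]
grip_width: 0.0676
t 8.93 tcp [0.5263 0.1403 0.2422] jaw 0.8 | dp [ 0.787 -0.518 -0.04 ] twist [0.01  0.007 0.027] after-twist-frame dp [ 0.78  -0.529 -0.035]
```

```bash
python3 -m handwheel '[{"twist":[0.01,0.007,0.027],"dp":[0.4,-0.27,0],"claw":0.72},{"twist":[0.01,0.007,0.027],"dp":[0.787,-0.52,-0.04],"claw":0.72},{"twist":[0.01,0.007,0.027],"dp":[0.787,-0.52,-0.04],"claw":0.72},{"twist":[0.01,0.007,0.027],"dp":[0.787,-0.52,-0.04],"claw":0.72}]'
python3 - <<'E'
from h import *
go(.484,.2027,.245,0)
c=cam("wrist");
for X in((.484,.2027,.142),(.4915,.3301,.117),(.49,.2644,.069),(.427,-.2835,.072)): print(proj(c,X).round(1))
a=crop(c,0,640,0,400,1);cv2.imwrite("pics/w2.png",(a*.75).astype(np.uint8))
E
```

```text
time: 9.43
ee_pos: [0.4843, 0.2015, 0.2448]
tool_rot: [0.0, 0.706, 0.708, -0.0]
contact_force: [-0.5, -0.3, -0.4]
grip_width: 0.0677
t 9.43 tcp [0.4843 0.2015 0.2448] jaw 0.1 | dp [ 0.015 -0.004 -0.002] twist [0.    0.002 0.004] after-twist-frame dp [ 0.015 -0.004 -0.002]
[318.7 202.9]
[328.2  42.2]
[324.9 124.4]
[278.8 519.5]
```

View pics/w2.png

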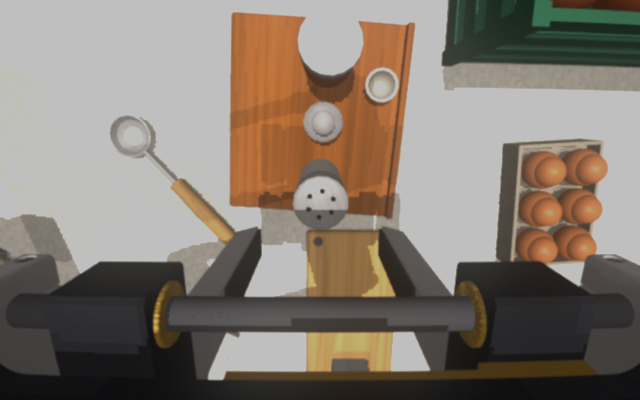

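```bash
python3 -m handwheel '[{"twist":[0,0,0],"dp":[0.015,0,0.4],"claw":0.72},{"twist":[0,0,0],"dp":[0.015,0,0.9],"claw":0.72},{"twist":[0,0,0],"dp":[0.015,0,0.9],"claw":0.72}]'
python3 -m handwheel '[{"twist":[0,0,0],"dp":[0,0,0.4],"claw":0.72},{"twist":[0,0,0],"dp":[0,0,0.7],"claw":0.72},{"twist":[0,0,0],"dp":[0,0,0.75],"claw":0.72}]'
python3 -c "
from h import *
go(.4845,.2027,.1,0)"
```

```text
time: 9.85
ee_pos: [0.4828, 0.2009, 0.1701]
tool_rot: [-0.001, 0.707, 0.707, -0.003]
contact_force: [-0.4, -0.5, 0.6]
grip_width: 0.0676
time: 10.22
ee_pos: [0.4828, 0.2001, 0.1102]
tool_rot: [-0.001, 0.707, 0.707, -0.004]
contact_force: [-0.8, -0.5, 0.5]
grip_width: 0.068
t 10.22 tcp [0.4828 0.2001 0.1102] jaw 0.0 | dp [0.032 0.022 0.127] twist [-0.014  0.007  0.   ] after-twist-frame dp [0.032 0.021 0.127]
```

```bash
python3 -m handwheel '[{"twist":[-0.014,0.007,0],"dp":[0.03,0.02,0.13],"claw":0.72},{"twist":[-0.014,0.007,0],"dp":[0.03,0.02,0.13],"claw":0.72},{"twist":[-0.014,0.007,0],"dp":[0.03,0.02,0.13],"claw":0.4},{"twist":[-0.014,0.007,0],"dp":[0.03,0.02,0.13],"claw":0.2},{"twist":[-0.014,0.007,0],"dp":[0.03,0.02,0.13],"claw":0.2},{"twist":[-0.014,0.007,0],"dp":[0.03,0.02,0.13],"claw":0.2},{"twist":[-0.014,0.007,0],"dp":[0.03,0.02,0.13],"claw":0.2}]' 20
python3 -m handwheel '[{"twist":[0,0,0],"dp":[0,0,-0.3],"claw":0.2},{"twist":[0,0,0],"dp":[0,0,-0.6],"claw":0.2},{"twist":[0,0,0],"dp":[0,0,-0.6],"claw":0.2},{"twist":[0,0,0],"dp":[0,0,-0.6],"claw":0.2}]'
python3 -c "
from h import *
go(.526,.02,.147,0)"
```

```text
time: 11.1
ee_pos: [0.4847, 0.2026, 0.1002]
tool_rot: [0.0, 0.707, 0.707, 0.0]
contact_force: [-0.3, -0.6, 3.5]
grip_width: 0.0457
time: 11.6
ee_pos: [0.4837, 0.2023, 0.147]
tool_rot: [-0.0, 0.707, 0.707, -0.001]
contact_force: [0.0, 0.1, -2.5]
grip_width: 0.0459
t 11.6 tcp [0.4837 0.2023 0.147 ] jaw 0.0 | dp [-2.279  0.528 -0.   ] twist [-0.003  0.001  0.001] after-twist-frame dp [-2.279e+00  5.290e-01 -1.000e-03]
```

Shaker held from TCP (.4847,.2026,.1002), jaw 0.

```bash
python3 -m handwheel '[{"twist":[0,0,0],"dp":[-0.5,0.1,0],"claw":0.2},{"twist":[0,0,0],"dp":[-1,0.25,0],"claw":0.2},{"twist":[0,0,0],"dp":[-1,0.25,0],"claw":0.2}]'
python3 -m handwheel '[{"twist":[0,0,0],"dp":[-0.5,0.1,0],"claw":0.2},{"twist":[0,0,0],"dp":[-1,0.25,0],"claw":0.2},{"twist":[0,0,0],"dp":[-1,0.25,0],"claw":0.2},{"twist":[0,0,0],"dp":[-1,0.25,0],"claw":0.2}]'
python3 -c "
from h import *
go(.526,.02,.1005,0)"
```

```text
time: 11.98
ee_pos: [0.5036, 0.12, 0.1454]
tool_rot: [-0.001, 0.708, 0.706, -0.002]
contact_force: [-0.2, 0.3, -3.0]
grip_width: 0.0459
time: 12.48
ee_pos: [0.5223, 0.0409, 0.1445]
tool_rot: [-0.002, 0.708, 0.706, -0.002]
contact_force: [0.1, -0.6, -2.4]
grip_width: 0.0461
t 12.47 tcp [0.5223 0.0409 0.1445] jaw -0.2 | dp [-0.261  0.05   0.55 ] twist [-0.012  0.001 -0.006] after-twist-frame dp [-0.261  0.046  0.55 ]
```

```bash
python3 -m handwheel '[{"twist":[-0.012,0,-0.006],"dp":[-0.26,0.05,0.1],"claw":0.2},{"twist":[-0.012,0,-0.006],"dp":[-0.26,0.05,0.35],"claw":0.2},{"twist":[-0.012,0,-0.006],"dp":[-0.26,0.05,0.48],"claw":0.2},{"twist":[-0.012,0,-0.006],"dp":[-0.26,0.05,0.53],"claw":0.2},{"twist":[-0.012,0,-0.006],"dp":[-0.26,0.05,0.55],"claw":0.2},{"twist":[-0.012,0,-0.006],"dp":[-0.26,0.05,0.55],"claw":0.2},{"twist":[-0.012,0,-0.006],"dp":[-0.26,0.05,0.55],"claw":0.2}]'
python3 -m handwheel '[{"twist":[0,0,0],"dp":[0,0,0],"claw":0.4},{"twist":[0,0,0],"dp":[0,0,0],"claw":0.65},{"twist":[0,0,0],"dp":[0,0,0],"claw":0.75},{"twist":[0,0,0],"dp":[0,0,0],"claw":0.75}]'
python3 -m handwheel '[{"twist":[0,0,0],"dp":[0,0,-0.4],"claw":0.75},{"twist":[0,0,0],"dp":[0,0,-1],"claw":0.75},{"twist":[0,0,0],"dp":[0,0,-1],"claw":0.75}]'
python3 -c "
from h import *
go(.492,.3295,.2,0)"
```

```text
time: 13.35
ee_pos: [0.5263, 0.0201, 0.101]
tool_rot: [0.0, 0.707, 0.707, 0.0]
contact_force: [0.6, -0.3, -2.1]
grip_width: 0.0458
time: 13.85
ee_pos: [0.5265, 0.0201, 0.1012]
tool_rot: [0.001, 0.707, 0.707, 0.0]
contact_force: [0.2, 0.9, 0.4]
grip_width: 0.0696
time: 14.22
ee_pos: [0.5292, 0.0199, 0.185]
tool_rot: [0.004, 0.707, 0.707, 0.003]
contact_force: [0.2, 0.1, 0.4]
grip_width: 0.0706
t 14.22 tcp [0.5292 0.0199 0.185 ] jaw -0.0 | dp [ 3.87  -0.463 -0.197] twist [ 0.019  0.002 -0.   ] after-twist-frame dp [ 3.87  -0.465 -0.187]
```

```bash
python3 -m handwheel '[{"twist":[0.019,0,0],"dp":[0.4,-0.05,-0.2],"claw":0.75},{"twist":[0.019,0,0],"dp":[0.9,-0.12,-0.2],"claw":0.75},{"twist":[0.019,0,0],"dp":[1,-0.12,-0.2],"claw":0.75}]'
python3 -m handwheel '[{"twist":[0,0,0],"dp":[0.5,-0.05,0],"claw":0.75},{"twist":[0,0,0],"dp":[1,-0.12,0],"claw":0.75},{"twist":[0,0,0],"dp":[1,-0.12,0],"claw":0.75}]'
python3 -m handwheel '[{"twist":[0,0,0],"dp":[0.5,-0.05,0],"claw":0.75},{"twist":[0,0,0],"dp":[1,-0.12,0],"claw":0.75},{"twist":[0,0,0],"dp":[1,-0.12,0],"claw":0.75}]'
python3 -c "
from h import *
go(.492,.3295,.2,0)"
```

```text
time: 14.6
ee_pos: [0.5184, 0.1015, 0.1999]
tool_rot: [-0.0, 0.706, 0.708, -0.001]
contact_force: [0.8, -0.2, 0.5]
grip_width: 0.0708
time: 14.98
ee_pos: [0.5079, 0.1827, 0.1988]
tool_rot: [-0.001, 0.705, 0.709, -0.002]
contact_force: [-0.4, -1.0, 0.6]
grip_width: 0.0707
time: 15.35
ee_pos: [0.4977, 0.2631, 0.1978]
tool_rot: [-0.001, 0.704, 0.71, -0.002]
contact_force: [0.6, -0.4, 0.2]
grip_width: 0.0705
t 15.35 tcp [0.4977 0.2631 0.1978] jaw 0.4 | dp [ 0.831 -0.066 -0.029] twist [-0.008  0.004  0.014] after-twist-frame dp [ 0.83  -0.072 -0.027]
```

```bash
python3 -m handwheel '[{"twist":[-0.008,0,0.014],"dp":[0.5,-0.04,0],"claw":0.78},{"twist":[-0.008,0,0.014],"dp":[0.83,-0.066,0],"claw":0.78},{"twist":[-0.008,0,0.014],"dp":[0.83,-0.066,0],"claw":0.78},{"twist":[-0.008,0,0.014],"dp":[0.83,-0.066,0.3],"claw":0.78},{"twist":[-0.008,0,0.014],"dp":[0.83,-0.066,0.6],"claw":0.78},{"twist":[-0.008,0,0.014],"dp":[0.83,-0.066,0.6],"claw":0.78}]'
python3 -c "
from h import *
go(.492,.3295,.085,0)"
```

```text
time: 16.1
ee_pos: [0.4909, 0.3264, 0.1478]
tool_rot: [0.001, 0.708, 0.707, -0.003]
contact_force: [-0.5, -0.9, 0.0]
grip_width: 0.073
t 16.1 tcp [0.4909 0.3264 0.1478] jaw -0.1 | dp [0.044 0.017 0.785] twist [-0.008  0.011 -0.002] after-twist-frame dp [0.039 0.014 0.785]
```

```bash
python3 -m handwheel '[{"twist":[-0.008,0.011,0],"dp":[0.04,0.015,0.4],"claw":0.78},{"twist":[-0.008,0.011,0],"dp":[0.04,0.015,0.785],"claw":0.78},{"twist":[-0.008,0.011,0],"dp":[0.04,0.015,0.785],"claw":0.78},{"twist":[-0.008,0.011,0],"dp":[0.04,0.015,0.785],"claw":0.78},{"twist":[-0.008,0.011,0],"dp":[0.04,0.015,0.785],"claw":0.45},{"twist":[-0.008,0.011,0],"dp":[0.04,0.015,0.785],"claw":0.3},{"twist":[-0.008,0.011,0],"dp":[0.04,0.015,0.785],"claw":0.3},{"twist":[-0.008,0.011,0],"dp":[0.04,0.015,0.785],"claw":0.3}]' 22
python3 -m handwheel '[{"twist":[0,0,0],"dp":[0,0,0],"claw":0.3},{"twist":[0,0,0],"dp":[0,0,0],"claw":0.3}]'
python3 -m handwheel '[{"twist":[0,0,0],"dp":[0,0,-0.3],"claw":0.3},{"twist":[0,0,0],"dp":[0,0,-0.7],"claw":0.3},{"twist":[0,0,0],"dp":[0,0,-1],"claw":0.3},{"twist":[0,0,0],"dp":[0,0,-1],"claw":0.3},{"twist":[0,0,0],"dp":[0,0,-1],"claw":0.3}]'
python3 -c "
from h import *
go(.526,.097,.165,0)"
```

```text
time: 17.1
ee_pos: [0.4925, 0.3295, 0.086]
tool_rot: [0.0, 0.707, 0.707, 0.001]
contact_force: [-0.2, -0.2, 6.1]
grip_width: 0.0536
time: 17.35
ee_pos: [0.4925, 0.3295, 0.086]
tool_rot: [0.0, 0.707, 0.707, 0.001]
contact_force: [0.6, -0.3, 3.3]
grip_width: 0.0538
time: 17.98
ee_pos: [0.4912, 0.3289, 0.1642]
tool_rot: [-0.0, 0.707, 0.707, -0.001]
contact_force: [0.1, 0.3, -4.6]
grip_width: 0.0532
t 17.98 tcp [0.4912 0.3289 0.1642] jaw -0.1 | dp [-2.899  0.438 -0.008] twist [-0.002  0.002 -0.002] after-twist-frame dp [-2.899  0.435 -0.01 ]
```

Jar held from TCP (.4925,.3295,.086).

```bash
python3 -m handwheel '[{"twist":[0,0,0],"dp":[-0.5,0.05,0],"claw":0.3},{"twist":[0,0,0],"dp":[-1,0.15,0],"claw":0.3},{"twist":[0,0,0],"dp":[-1,0.15,0],"claw":0.3}]'
python3 -m handwheel '[{"twist":[0,0,0],"dp":[-0.5,0.05,0],"claw":0.3},{"twist":[0,0,0],"dp":[-1,0.15,0],"claw":0.3},{"twist":[0,0,0],"dp":[-1,0.15,0],"claw":0.3}]'
python3 -m handwheel '[{"twist":[0,0,0],"dp":[-0.4,0.1,0],"claw":0.3},{"twist":[0,0,0],"dp":[-0.8,0.15,0],"claw":0.3},{"twist":[0,0,0],"dp":[-0.85,0.15,0],"claw":0.3},{"twist":[0,0,0],"dp":[-0.85,0.15,0],"claw":0.3}]'
python3 -c "
from h import *
go(.526,.097,.0865,0)"
```

```text
time: 18.35
ee_pos: [0.5023, 0.2462, 0.1623]
tool_rot: [-0.001, 0.708, 0.706, -0.003]
contact_force: [-0.5, 0.6, -3.4]
grip_width: 0.0536
time: 18.73
ee_pos: [0.5137, 0.1646, 0.1613]
tool_rot: [-0.001, 0.71, 0.705, -0.004]
contact_force: [0.4, 1.1, -3.2]
grip_width: 0.0539
time: 19.23
ee_pos: [0.5248, 0.0977, 0.1609]
tool_rot: [-0.002, 0.71, 0.705, -0.004]
contact_force: [0.1, -0.5, -3.0]
grip_width: 0.0535
t 19.23 tcp [0.5248 0.0977 0.1609] jaw -0.4 | dp [-0.006  0.023  0.929] twist [-0.016  0.005 -0.013] after-twist-frame dp [-0.009  0.015  0.93 ]
```

```bash
python3 -m handwheel '[{"twist":[-0.016,0.005,-0.013],"dp":[0,0.02,0.3],"claw":0.3},{"twist":[-0.016,0.005,-0.013],"dp":[-0.006,0.02,0.6],"claw":0.3},{"twist":[-0.016,0.005,-0.013],"dp":[-0.006,0.02,0.8],"claw":0.3},{"twist":[-0.016,0.005,-0.013],"dp":[-0.006,0.02,0.88],"claw":0.3},{"twist":[-0.016,0.005,-0.013],"dp":[-0.006,0.02,0.92],"claw":0.3},{"twist":[-0.016,0.005,-0.013],"dp":[-0.006,0.02,0.93],"claw":0.3},{"twist":[-0.016,0.005,-0.013],"dp":[-0.006,0.02,0.93],"claw":0.3},{"twist":[-0.016,0.005,-0.013],"dp":[-0.006,0.02,0.93],"claw":0.3}]'
python3 -m handwheel '[{"twist":[0,0,0],"dp":[0,0,0],"claw":0.5},{"twist":[0,0,0],"dp":[0,0,0],"claw":0.7},{"twist":[0,0,0],"dp":[0,0,0],"claw":0.8},{"twist":[0,0,0],"dp":[0,0,0],"claw":0.8}]'
python3 -m handwheel '[{"twist":[0,0,0],"dp":[0,0,-0.4],"claw":0.8},{"twist":[0,0,0],"dp":[0,0,-1],"claw":0.8},{"twist":[0,0,0],"dp":[0,0,-1],"claw":0.8}]'
python3 - <<'E'
from h import *
go(.49,.2635,.165,0)
t=cam("top")
cv2.imwrite("pics/t2.png",crop(t,150,370,200,310,3))
E
```

```text
time: 20.23
ee_pos: [0.5261, 0.097, 0.0869]
tool_rot: [0.0, 0.707, 0.707, 0.0]
contact_force: [-0.4, -1.2, -2.7]
grip_width: 0.0535
time: 20.72
ee_pos: [0.5264, 0.097, 0.0872]
tool_rot: [0.001, 0.707, 0.707, 0.001]
contact_force: [-0.2, 0.3, 0.2]
grip_width: 0.0748
time: 21.1
ee_pos: [0.5291, 0.0972, 0.1711]
tool_rot: [0.003, 0.707, 0.707, 0.004]
contact_force: [0.8, 0.2, -0.1]
grip_width: 0.075
t 21.1 tcp [0.5291 0.0972 0.1711] jaw -0.0 | dp [ 2.079 -0.49   0.072] twist [ 0.02  -0.001 -0.001] after-twist-frame dp [ 2.079 -0.489  0.076]
```

View pics/t2.png

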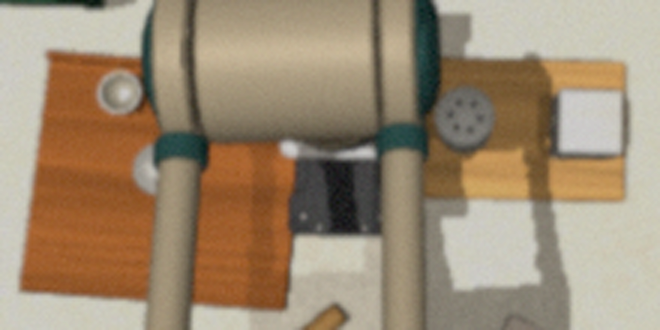

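```bash
python3 -m handwheel '[{"twist":[0.02,0,0],"dp":[0.5,-0.1,0],"claw":0.72},{"twist":[0.02,0,0],"dp":[1,-0.25,0],"claw":0.72},{"twist":[0.02,0,0],"dp":[1,-0.25,0],"claw":0.72}]'
python3 -m handwheel '[{"twist":[0,0,0],"dp":[0.5,-0.1,0],"claw":0.72},{"twist":[0,0,0],"dp":[1,-0.25,0],"claw":0.72},{"twist":[0,0,0],"dp":[1,-0.25,0],"claw":0.72},{"twist":[0,0,0],"dp":[1,-0.25,0],"claw":0.72}]'
python3 - <<'E'
from h import *
c=cam("wrist");print(proj(c,(.49,.264,.069)),proj(c,(.526,.097,.117)))
a=crop(c,0,640,0,400,1);cv2.imwrite("pics/w3.png",(a*.7).astype(np.uint8))
go(.49,.264,.125,0)
E
```

```text
time: 21.52
ee_pos: [0.5055, 0.1788, 0.1672]
tool_rot: [-0.003, 0.706, 0.708, -0.003]
contact_force: [-0.1, -0.0, -0.2]
grip_width: 0.0675
time: 22.02
ee_pos: [0.4852, 0.2576, 0.1665]
tool_rot: [-0.003, 0.706, 0.708, -0.004]
contact_force: [-0.6, 0.2, -0.4]
grip_width: 0.0677
[326.32291343 198.15197138] [370.80897833 417.78519076]
t 22.07 tcp [0.4854 0.2574 0.1667] jaw 0.1 | dp [0.083 0.062 0.521] twist [-0.017  0.002  0.004] after-twist-frame dp [0.083 0.057 0.522]
```

View pics/w3.png

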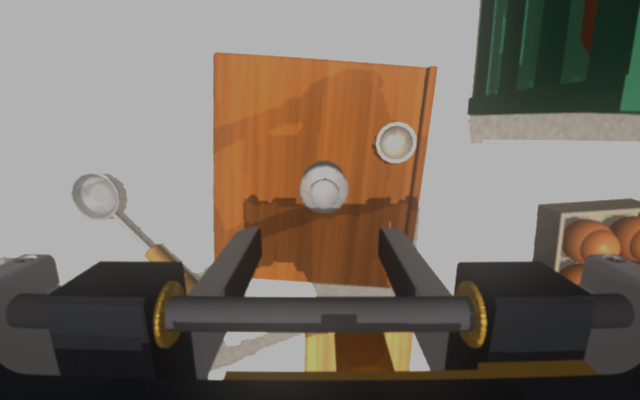

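```bash
python3 - <<'E'
from h import *
c=cam("wrist");print(onz(c,(323.5,193),.069),onz(c,(324,186.5),.049))
go(.489,.268,.039,0)
E
```

```text
[0.48798188 0.2679445  0.069     ] [0.48847491 0.26921184 0.049     ]
t 22.12 tcp [0.4856 0.2574 0.1669] jaw 0.1 | dp [0.134 0.057 1.599] twist [-0.017  0.001  0.003] after-twist-frame dp [0.133 0.043 1.599]
```

```bash
python3 -m handwheel '[{"twist":[-0.017,0,0],"dp":[0.13,0.05,0.3],"claw":0.72},{"twist":[-0.017,0,0],"dp":[0.13,0.05,0.8],"claw":0.72},{"twist":[-0.017,0,0],"dp":[0.13,0.05,0.8],"claw":0.72},{"twist":[-0.017,0,0],"dp":[0.13,0.05,0.8],"claw":0.72}]'
python3 -c "
from h import *
go(.4885,.268,.039,0)"
```

```text
time: 22.62
ee_pos: [0.49, 0.2673, 0.1039]
tool_rot: [0.001, 0.707, 0.707, 0.0]
contact_force: [0.4, 0.5, 0.4]
grip_width: 0.0676
t 22.62 tcp [0.49   0.2673 0.1039] jaw 0.0 | dp [ 0.009 -0.019  0.811] twist [0.003 0.001 0.001] after-twist-frame dp [ 0.008 -0.018  0.811]
```

```bash
python3 -m handwheel '[{"twist":[0,0,0],"dp":[0.01,-0.01,0.35],"claw":0.72},{"twist":[0,0,0],"dp":[0.01,-0.01,0.7],"claw":0.72},{"twist":[0,0,0],"dp":[0.01,-0.01,0.8],"claw":0.72},{"twist":[0,0,0],"dp":[0.01,-0.01,0.8],"claw":0.72},{"twist":[0,0,0],"dp":[0.01,-0.01,0.8],"claw":0.4},{"twist":[0,0,0],"dp":[0.01,-0.01,0.8],"claw":0.15},{"twist":[0,0,0],"dp":[0.01,-0.01,0.8],"claw":0.15},{"twist":[0,0,0],"dp":[0.01,-0.01,0.8],"claw":0.15}]' 25
python3 -m handwheel '[{"twist":[0,0,0],"dp":[0,0,0],"claw":0.15},{"twist":[0,0,0],"dp":[0,0,0],"claw":0.15}]'
python3 -m handwheel '[{"twist":[0,0,0],"dp":[0,0,-0.3],"claw":0.15},{"twist":[0,0,0],"dp":[0,0,-0.8],"claw":0.15},{"twist":[0,0,0],"dp":[0,0,-1],"claw":0.15},{"twist":[0,0,0],"dp":[0,0,-1],"claw":0.15}]'
python3 -c "
from h import *
go(.42,-.2835,.23,0)"
```

```text
time: 23.62
ee_pos: [0.4884, 0.2682, 0.0404]
tool_rot: [0.0, 0.707, 0.707, -0.0]
contact_force: [-3.1, 0.5, 5.6]
grip_width: 0.0411
time: 23.88
ee_pos: [0.4884, 0.2681, 0.0404]
tool_rot: [0.0, 0.707, 0.707, -0.0]
contact_force: [-1.8, -0.4, 2.2]
grip_width: 0.0415
time: 24.38
ee_pos: [0.4889, 0.2683, 0.1206]
tool_rot: [0.001, 0.707, 0.707, 0.001]
contact_force: [0.1, -0.1, -4.5]
grip_width: 0.0412
t 24.38 tcp [0.4889 0.2683 0.1206] jaw 0.0 | dp [-6.897 -0.864 -1.369] twist [ 0.003 -0.     0.001] after-twist-frame dp [-6.897 -0.861 -1.367]
```

```bash
python3 -m handwheel '[{"twist":[0,0,0],"dp":[-0.1,-0.1,-0.5],"claw":0.15},{"twist":[0,0,0],"dp":[-0.4,-0.2,-1],"claw":0.15},{"twist":[0,0,0],"dp":[-0.8,-0.3,-1],"claw":0.15},{"twist":[0,0,0],"dp":[-1,-0.3,-1],"claw":0.15}]'
python3 -m handwheel '[{"twist":[0,0,0],"dp":[-0.5,-0.2,-0.3],"claw":0.15},{"twist":[0,0,0],"dp":[-1,-0.3,-0.4],"claw":0.15},{"twist":[0,0,0],"dp":[-1,-0.3,-0.4],"claw":0.15}]'
python3 -m handwheel '[{"twist":[0,0,0],"dp":[-0.6,-0.2,0],"claw":0.15},{"twist":[0,0,0],"dp":[-1,-0.3,0],"claw":0.15},{"twist":[0,0,0],"dp":[-1,-0.3,0],"claw":0.15}]'
python3 -m handwheel '[{"twist":[0,0,0],"dp":[-0.6,0,0],"claw":0.15},{"twist":[0,0,0],"dp":[-1,0,0],"claw":0.15},{"twist":[0,0,0],"dp":[-1,0,0],"claw":0.15}]'
python3 -m handwheel '[{"twist":[0,0,0],"dp":[-0.6,0,0],"claw":0.15},{"twist":[0,0,0],"dp":[-1,0,0],"claw":0.15},{"twist":[0,0,0],"dp":[-1,0,0],"claw":0.15}]'
python3 -c "
from h import *
go(.427,-.2835,.23,0)"
```

```text
time: 24.88
ee_pos: [0.4631, 0.1869, 0.199]
tool_rot: [-0.0, 0.707, 0.707, -0.001]
contact_force: [0.6, 0.6, -5.4]
grip_width: 0.0412
time: 25.25
ee_pos: [0.4386, 0.105, 0.2302]
tool_rot: [-0.001, 0.708, 0.706, -0.002]
contact_force: [0.4, 0.6, -4.7]
grip_width: 0.0411
time: 25.62
ee_pos: [0.4139, 0.0244, 0.229]
tool_rot: [-0.002, 0.709, 0.705, -0.002]
contact_force: [0.2, 0.9, -4.8]
grip_width: 0.0413
time: 26.0
ee_pos: [0.4143, -0.056, 0.2281]
tool_rot: [-0.002, 0.71, 0.704, -0.002]
contact_force: [-1.0, 0.1, -4.1]
grip_width: 0.0413
time: 26.38
ee_pos: [0.4147, -0.1362, 0.2274]
tool_rot: [-0.003, 0.711, 0.703, -0.002]
contact_force: [-0.4, 0.5, -5.3]
grip_width: 0.0414
t 26.38 tcp [ 0.4147 -0.1362  0.2274] jaw -0.6 | dp [-1.84   0.173 -0.037] twist [-0.012 -0.003 -0.02 ] after-twist-frame dp [-1.842  0.154 -0.033]
```

```bash
python3 -m handwheel '[{"twist":[-0.012,0,-0.02],"dp":[-0.5,0.08,0],"claw":0.15},{"twist":[-0.012,0,-0.02],"dp":[-1,0.15,0],"claw":0.15},{"twist":[-0.012,0,-0.02],"dp":[-1,0.16,0],"claw":0.15}]'
python3 -m handwheel '[{"twist":[0,0,0],"dp":[-0.5,0,0],"claw":0.15},{"twist":[0,0,0],"dp":[-0.8,0,0],"claw":0.15},{"twist":[0,0,0],"dp":[-0.8,0,0.3],"claw":0.15},{"twist":[0,0,0],"dp":[-0.8,0,0.7],"claw":0.15},{"twist":[0,0,0],"dp":[-0.8,0,0.8],"claw":0.15}]'
python3 -c "
from h import *
go(.427,-.2835,.101,0)"
```

```text
time: 26.75
ee_pos: [0.4282, -0.2168, 0.2265]
tool_rot: [-0.001, 0.707, 0.707, 0.001]
contact_force: [-0.1, 0.8, -4.7]
grip_width: 0.0411
time: 27.38
ee_pos: [0.4271, -0.2783, 0.1603]
tool_rot: [-0.004, 0.707, 0.707, 0.001]
contact_force: [-0.1, -0.2, -4.9]
grip_width: 0.0413
t 27.38 tcp [ 0.4271 -0.2783  0.1603] jaw -0.0 | dp [-0.07   0.001  0.74 ] twist [-0.006 -0.013 -0.001] after-twist-frame dp [-0.065 -0.001  0.741]
```

```bash
python3 -m handwheel '[{"twist":[-0.006,-0.013,0],"dp":[-0.06,0,0.3],"claw":0.15},{"twist":[-0.006,-0.013,0],"dp":[-0.07,0,0.5],"claw":0.15},{"twist":[-0.006,-0.013,0],"dp":[-0.07,0,0.65],"claw":0.15},{"twist":[-0.006,-0.013,0],"dp":[-0.07,0,0.71],"claw":0.15},{"twist":[-0.006,-0.013,0],"dp":[-0.07,0,0.74],"claw":0.15},{"twist":[-0.006,-0.013,0],"dp":[-0.07,0,0.745],"claw":0.15},{"twist":[-0.006,-0.013,0],"dp":[-0.07,0,0.745],"claw":0.15},{"twist":[-0.006,-0.013,0],"dp":[-0.07,0,0.745],"claw":0.15}]'
python3 -c "
from h import *
go(.427,-.2835,.1,0)"
```

```text
time: 28.38
ee_pos: [0.427, -0.2836, 0.1009]
tool_rot: [0.0, 0.707, 0.707, 0.0]
contact_force: [0.2, 0.6, -4.0]
grip_width: 0.041
t 28.38 tcp [ 0.427  -0.2836  0.1009] jaw -0.0 | dp [ 0.001 -0.001  0.012] twist [ 0.001  0.    -0.002] after-twist-frame dp [ 0.001 -0.001  0.012]
```

```bash
python3 -m handwheel '[{"twist":[0,0,0],"dp":[0,0,0.01],"claw":0.15},{"twist":[0,0,0],"dp":[0,0,0.01],"claw":0.4},{"twist":[0,0,0],"dp":[0,0,0.01],"claw":0.6},{"twist":[0,0,0],"dp":[0,0,0.01],"claw":0.7},{"twist":[0,0,0],"dp":[0,0,0.01],"claw":0.7}]'
python3 -m handwheel '[{"twist":[0,0,0],"dp":[0,0,-0.4],"claw":0.7},{"twist":[0,0,0],"dp":[0,0,-1],"claw":0.7},{"twist":[0,0,0],"dp":[0,0,-1],"claw":0.7}]'
python3 -m handwheel '[{"twist":[0,0,0.34],"dp":[0,0,-0.5],"claw":0.7},{"twist":[0,0,0.68],"dp":[0,0,-1],"claw":0.7},{"twist":[0,0,1],"dp":[0,0,-1],"claw":0.7},{"twist":[0,0,1],"dp":[0,0,-1],"claw":0.7}]'
python3 -m handwheel '[{"twist":[0,0,0.34],"dp":[0,0,0],"claw":0.7},{"twist":[0,0,0.68],"dp":[0,0,0],"claw":0.7},{"twist":[0,0,1],"dp":[0,0,0],"claw":0.7},{"twist":[0,0,1],"dp":[0,0,0],"claw":0.7}]'
python3 -m handwheel '[{"twist":[0,0,0.34],"dp":[0,0,0],"claw":0.7},{"twist":[0,0,0.68],"dp":[0,0,0],"claw":0.7},{"twist":[0,0,1],"dp":[0,0,0],"claw":0.7},{"twist":[0,0,1],"dp":[0,0,0],"claw":0.7}]'
python3 -c "
from h import *
go(.50,-.295,.26,-90)"
```

```text
time: 29.0
ee_pos: [0.4274, -0.2839, 0.1005]
tool_rot: [0.001, 0.707, 0.707, 0.0]
contact_force: [-0.9, 0.7, 0.9]
grip_width: 0.0653
time: 29.38
ee_pos: [0.4294, -0.2856, 0.1842]
tool_rot: [0.005, 0.707, 0.707, 0.0]
contact_force: [0.1, 0.4, 1.3]
grip_width: 0.066
time: 29.88
ee_pos: [0.4285, -0.2848, 0.2635]
tool_rot: [0.004, 0.866, 0.501, 0.001]
contact_force: [-0.4, 0.7, -0.2]
grip_width: 0.0655
time: 30.38
ee_pos: [0.4279, -0.2844, 0.2622]
tool_rot: [0.003, 0.965, 0.261, 0.002]
contact_force: [0.1, -0.4, 0.0]
grip_width: 0.0659
time: 30.88
ee_pos: [0.4277, -0.2842, 0.2615]
tool_rot: [0.002, 1.0, 0.005, 0.002]
contact_force: [0.8, -0.3, -0.5]
grip_width: 0.066
t 30.88 tcp [ 0.4277 -0.2842  0.2615] jaw -89.4 | dp [0.902 0.145 0.022] twist [ 0.006 -0.007  0.021] after-twist-frame dp [0.904 0.135 0.018]
```

```bash
python3 -m handwheel '[{"twist":[0.006,-0.007,0.021],"dp":[0.5,0.07,0],"claw":0.7},{"twist":[0.006,-0.007,0.021],"dp":[0.9,0.14,0],"claw":0.7},{"twist":[0.006,-0.007,0.021],"dp":[0.9,0.14,0],"claw":0.7},{"twist":[0.006,-0.007,0.021],"dp":[0.9,0.14,0],"claw":0.7}]'
python3 - <<'E'
from h import *
go(.532,-.313,.142,-90)
c=cam("wrist")
for X in((.427,-.2835,.129),(.5328,-.3135,.149),(.554,-.2725,.104),(.554,-.2725,.098)):print(proj(c,X).round(1))
a=crop(c,200,480,0,320,2)*.75;cv2.imwrite("pics/w4.png",a[:600])
np.savez("w4.npz",R=c["R"],t=c["t"],K=c["K"],k1=c["k1"])
E
```

```text
time: 31.38
ee_pos: [0.4989, -0.2942, 0.2612]
tool_rot: [-0.0, 1.0, 0.001, -0.001]
contact_force: [-0.5, -0.6, -0.6]
grip_width: 0.0661
t 31.38 tcp [ 0.4989 -0.2942  0.2612] jaw -89.8 | dp [0.416 0.237 1.489] twist [-0.001  0.004  0.005] after-twist-frame dp [0.414 0.235 1.49 ]
[307.  270.7]
[341.6 163.4]
[295.4 134.8]
[295.8 134.5][ WARN:0@0.868] global loadsave.cpp:1063 imwrite_ Unsupported depth image for selected encoder is fallbacked to CV_8U.
```

View pics/w4.png

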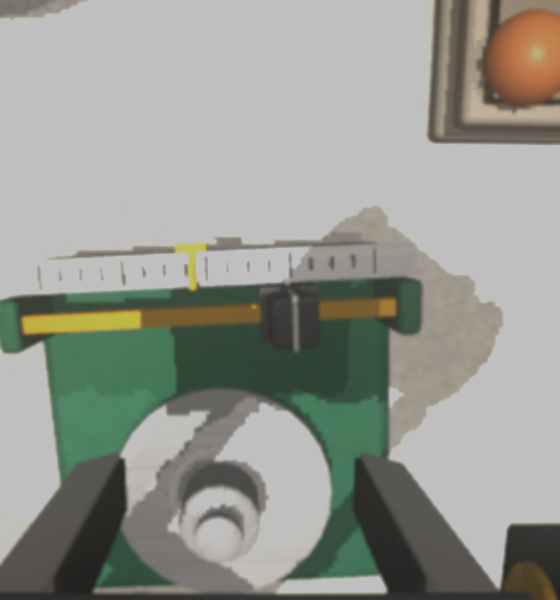

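```bash
python3 - <<'E'
from h import *
c=dict(np.load("w4.npz"));c["k1"]=float(c["k1"])
q=lambda u,v:(199.75+u/2,v/2-.25)
for n,uv,z in(("blade",(192.5,270),.101),("strip L",(39,274),.098),("strip R",(375,259),.098),("beamL",(22,325),.103),("beamR",(396,307),.103),("line back",(292.5,290),.149),("line mid",(294,318),.149),("line front",(296,348),.149),("knob",(219,535),.129),("panL",(118,490),.072),("panR",(332,490),.072),("panT",(225,388),.072)):
    print(n,onz(c,q(*uv),z).round(4))
E
```

```text
blade [ 0.5539 -0.2729  0.101 ]
strip L [ 0.5519 -0.1985  0.098 ]
strip R [ 0.5592 -0.3601  0.098 ]
beamL [ 0.5279 -0.1901  0.103 ]
beamR [ 0.5369 -0.3703  0.103 ]
line back [ 0.548  -0.3168  0.149 ]
line mid [ 0.5366 -0.3176  0.149 ]
line front [ 0.5242 -0.3187  0.149 ]
knob [ 0.4306 -0.2857  0.129 ]
panL [ 0.4311 -0.2271  0.072 ]
panR [ 0.4314 -0.3475  0.072 ]
panT [ 0.49   -0.2875  0.072 ]
```

```bash
python3 -m handwheel '[{"twist":[0,0,-0.05],"dp":[0.2,0.12,0],"claw":0.5},{"twist":[0,0,-0.09],"dp":[0.4,0.27,0],"claw":0.5},{"twist":[0,0,-0.09],"dp":[0.43,0.29,0.4],"claw":0.5},{"twist":[0,0,-0.09],"dp":[0.43,0.29,0.8],"claw":0.5},{"twist":[0,0,-0.09],"dp":[0.43,0.29,0.85],"claw":0.5},{"twist":[0,0,-0.09],"dp":[0.43,0.29,0.85],"claw":0.5}]'
python3 -c "
from h import *
go(.534,-.3177,.142,-87.25)"
```

```text
time: 32.17
ee_pos: [0.5328, -0.3175, 0.1943]
tool_rot: [0.0, 1.0, 0.025, -0.0]
contact_force: [-0.7, -0.4, 0.4]
grip_width: 0.047
t 32.17 tcp [ 0.5328 -0.3175  0.1943] jaw -87.2 | dp [0.016 0.003 0.654] twist [0.    0.001 0.002] after-twist-frame dp [0.015 0.003 0.654]
```

Descend, then close gently.

```bash
python3 -m handwheel '[{"twist":[0,0,0],"dp":[0.015,0,0.3],"claw":0.5},{"twist":[0,0,0],"dp":[0.015,0,0.55],"claw":0.5},{"twist":[0,0,0],"dp":[0.015,0,0.65],"claw":0.5},{"twist":[0,0,0],"dp":[0.015,0,0.65],"claw":0.5},{"twist":[0,0,0],"dp":[0.015,0,0.65],"claw":0.3},{"twist":[0,0,0],"dp":[0.015,0,0.65],"claw":0.1},{"twist":[0,0,0],"dp":[0.015,0,0.65],"claw":0.1},{"twist":[0,0,0],"dp":[0.015,0,0.65],"claw":0.1}]' 10
python3 -c "
from h import *
go(.532,-.274,.1425,-87.25)"
```

```text
time: 33.17
ee_pos: [0.5341, -0.3174, 0.1429]
tool_rot: [0.0, 1.0, 0.025, -0.0]
contact_force: [-0.6, 0.8, 2.3]
grip_width: 0.0198
t 33.17 tcp [ 0.5341 -0.3174  0.1429] jaw -87.2 | dp [-0.    -0.544  0.004] twist [0.    0.    0.002] after-twist-frame dp [-0.001 -0.544  0.004]
```

```bash
python3 -m handwheel '[{"twist":[0,0,0],"dp":[0,-0.12,0],"claw":0.1},{"twist":[0,0,0],"dp":[0,-0.25,0],"claw":0.1},{"twist":[0,0,0],"dp":[0,-0.38,0],"claw":0.1},{"twist":[0,0,0],"dp":[0,-0.48,0],"claw":0.1},{"twist":[0,0,0],"dp":[0,-0.545,0],"claw":0.1},{"twist":[0,0,0],"dp":[0,-0.545,0],"claw":0.1},{"twist":[0,0,0],"dp":[0,-0.545,0],"claw":0.1}]'
python3 -c "
from h import *
go(.532,-.274,.1425,-87.25)"
```

```text
time: 34.05
ee_pos: [0.5319, -0.2727, 0.1429]
tool_rot: [-0.001, 1.0, 0.024, -0.0]
contact_force: [0.3, 2.2, 1.3]
grip_width: 0.0198
t 34.05 tcp [ 0.5319 -0.2727  0.1429] jaw -87.2 | dp [0.    0.016 0.005] twist [-0.004  0.001  0.002] after-twist-frame dp [0.    0.016 0.005]
```

```bash
python3 -m handwheel '[{"twist":[0,0,0],"dp":[0,0.012,0],"claw":0.1},{"twist":[0,0,0],"dp":[0,0.012,0],"claw":0.1},{"twist":[0,0,0],"dp":[0,0,0],"claw":0.3},{"twist":[0,0,0],"dp":[0,0,0],"claw":0.5},{"twist":[0,0,0],"dp":[0,0,0],"claw":0.5}]'
python3 -m handwheel '[{"twist":[0,0,0],"dp":[0,0,-0.4],"claw":0.5},{"twist":[0,0,0],"dp":[0,0,-1],"claw":0.5},{"twist":[0,0,0],"dp":[-0.2,0,-1],"claw":0.5},{"twist":[0,0,0],"dp":[-0.5,0,-1],"claw":0.5},{"twist":[0,0,0],"dp":[-0.5,0,-1],"claw":0.5}]'
python3 - <<'E'
from h import *
c=cam("wrist")
a=np.clip(crop(c,200,480,0,320,2)*.75,0,255).astype(np.uint8);cv2.imwrite("pics/w5.png",a[:600])
np.savez("w5.npz",R=c["R"],t=c["t"],K=c["K"],k1=c["k1"])
go(.526,.097,.2,0)
print(pose()[0]["qpos"])
E
```

```text
time: 34.67
ee_pos: [0.5319, -0.273, 0.1428]
tool_rot: [-0.001, 1.0, 0.024, -0.0]
contact_force: [0.7, 0.2, -0.4]
grip_width: 0.0442
time: 35.3
ee_pos: [0.4902, -0.2747, 0.2222]
tool_rot: [-0.001, 1.0, 0.024, -0.001]
contact_force: [0.7, -0.1, 0.3]
grip_width: 0.0474
t 35.35 tcp [ 0.4914 -0.2749  0.2222] jaw -87.3 | dp [ 0.655 -4.622  0.289] twist [-0.005 -0.003 -2.909] after-twist-frame dp [4.649 0.433 0.278]
[-6.34643719e-01  2.61959126e-01  1.53794038e+00  1.50027036e-03
  1.34375593e+00  8.88017318e-01]
```

View pics/w5.png

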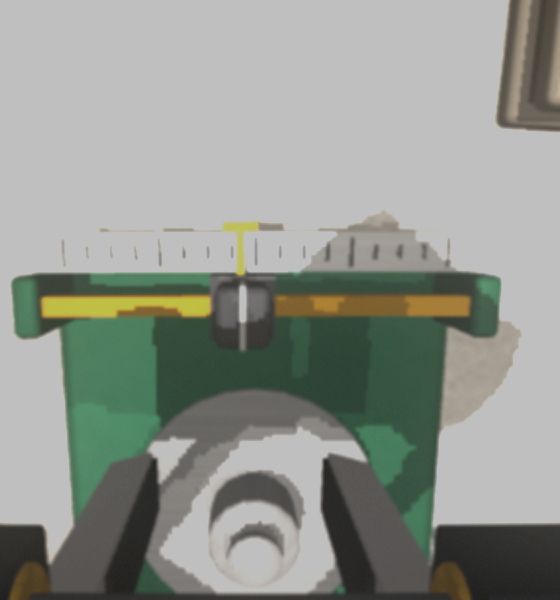

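```bash
python3 -m handwheel '[{"twist":[0,0,-0.34],"dp":[0.1,-0.4,0],"claw":0.8},{"twist":[0,0,-0.68],"dp":[0.2,-0.9,0.1],"claw":0.8},{"twist":[0,0,-0.97],"dp":[0.3,-0.95,0.1],"claw":0.8},{"twist":[0,0,-0.97],"dp":[0.3,-0.95,0.1],"claw":0.8}]'
python3 -m handwheel '[{"twist":[0,0,-0.34],"dp":[0.25,-0.4,0],"claw":0.8},{"twist":[0,0,-0.68],"dp":[0.5,-0.75,0],"claw":0.8},{"twist":[0,0,-0.97],"dp":[0.55,-0.84,0],"claw":0.8},{"twist":[0,0,-0.97],"dp":[0.55,-0.84,0],"claw":0.8}]'
python3 -m handwheel '[{"twist":[0,0,-0.34],"dp":[0.4,-0.2,0],"claw":0.8},{"twist":[0,0,-0.68],"dp":[0.85,-0.4,0],"claw":0.8},{"twist":[0,0,-0.97],"dp":[0.9,-0.45,0],"claw":0.8},{"twist":[0,0,-0.97],"dp":[0.9,-0.45,0],"claw":0.8}]'
python3 -c "
from h import *
go(.526,.097,.2,0)"
```

```text
time: 35.85
ee_pos: [0.5126, -0.1972, 0.2138]
tool_rot: [-0.001, 0.962, 0.274, -0.0]
contact_force: [0.1, -0.7, 0.2]
grip_width: 0.0753
time: 36.35
ee_pos: [0.5148, -0.1169, 0.2138]
tool_rot: [-0.001, 0.863, 0.506, 0.0]
contact_force: [-0.7, -0.9, 0.3]
grip_width: 0.0749
time: 36.85
ee_pos: [0.5188, -0.0369, 0.2139]
tool_rot: [-0.001, 0.71, 0.704, 0.0]
contact_force: [-0.4, -0.2, -0.6]
grip_width: 0.0753
t 36.85 tcp [ 0.5188 -0.0369  0.2139] jaw -0.4 | dp [1.674 0.077 0.178] twist [-0.002 -0.004 -0.014] after-twist-frame dp [1.673 0.09  0.174]
```

```bash
python3 -m handwheel '[{"twist":[0,0,-0.014],"dp":[0.5,0.04,0],"claw":0.8},{"twist":[0,0,-0.014],"dp":[0.9,0.08,0.1],"claw":0.8},{"twist":[0,0,-0.014],"dp":[0.9,0.08,0.1],"claw":0.8}]'
python3 -m handwheel '[{"twist":[0,0,0],"dp":[0.5,0,0.05],"claw":0.8},{"twist":[0,0,0],"dp":[0.74,0,0.05],"claw":0.8},{"twist":[0,0,0],"dp":[0.76,0,0.05],"claw":0.8},{"twist":[0,0,0],"dp":[0.76,0,0.05],"claw":0.8}]'
python3 - <<'E'
from h import *
go(.526,.097,.087,0)
c=cam("wrist");print(proj(c,(.526,.097,.117)),proj(c,(.526,.02,.142)))
cv2.imwrite("pics/w6.png",(crop(c,0,640,0,400,1)*.75).astype(np.uint8))
E
```

```text
time: 37.22
ee_pos: [0.5258, 0.0354, 0.2054]
tool_rot: [-0.001, 0.708, 0.706, 0.0]
contact_force: [0.9, 0.0, 0.4]
grip_width: 0.075
time: 37.72
ee_pos: [0.5263, 0.0951, 0.2018]
tool_rot: [-0.001, 0.709, 0.706, -0.0]
contact_force: [-0.1, 0.0, -0.0]
grip_width: 0.0749
t 37.73 tcp [0.5263 0.0951 0.2018] jaw -0.2 | dp [ 2.200e-02 -1.000e-03  1.434e+00] twist [-0.003 -0.002 -0.008] after-twist-frame dp [ 0.023 -0.003  1.434]
[318.9528402  208.00489923] [319.36798158 315.94178264]
```

View pics/w6.png

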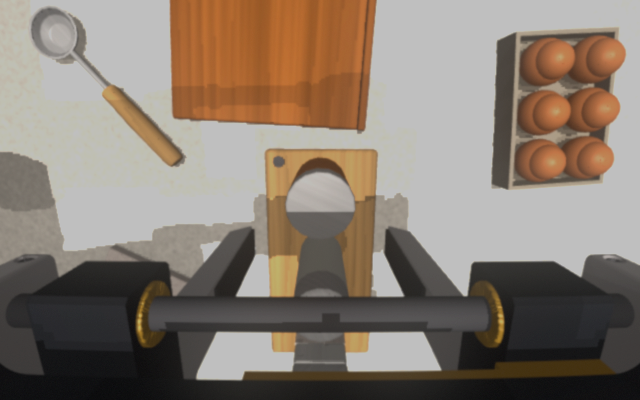

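Jar lid centred at about (320,206), as predicted (319,208). Grip it.

```bash
python3 -m handwheel '[{"twist":[0,0,-0.008],"dp":[0.02,0,0.4],"claw":0.8},{"twist":[0,0,-0.008],"dp":[0.02,0,0.8],"claw":0.8},{"twist":[0,0,-0.008],"dp":[0.02,0,0.8],"claw":0.8},{"twist":[0,0,-0.008],"dp":[0.02,0,0.8],"claw":0.8}]'
python3 -c "
from h import *
go(.5264,.097,.0868,0)"
```

```text
time: 38.28
ee_pos: [0.527, 0.0962, 0.1388]
tool_rot: [-0.0, 0.707, 0.707, 0.0]
contact_force: [-0.3, -0.5, 0.8]
grip_width: 0.0751
t 38.27 tcp [0.527  0.0962 0.1388] jaw -0.0 | dp [ 0.009 -0.008  0.65 ] twist [ 0.    -0.002 -0.002] after-twist-frame dp [ 0.009 -0.008  0.65 ]
```

```bash
python3 -m handwheel '[{"twist":[0,0,0],"dp":[0.01,-0.008,0.3],"claw":0.8},{"twist":[0,0,0],"dp":[0.01,-0.008,0.65],"claw":0.8},{"twist":[0,0,0],"dp":[0.01,-0.008,0.65],"claw":0.8},{"twist":[0,0,0],"dp":[0.01,-0.008,0.65],"claw":0.5},{"twist":[0,0,0],"dp":[0.01,-0.008,0.65],"claw":0.3},{"twist":[0,0,0],"dp":[0.01,-0.008,0.65],"claw":0.3},{"twist":[0,0,0],"dp":[0.01,-0.008,0.65],"claw":0.3},{"twist":[0,0,0],"dp":[0.01,-0.008,0.65],"claw":0.3}]' 22
python3 -m handwheel '[{"twist":[0,0,0],"dp":[0,0,0],"claw":0.3},{"twist":[0,0,0],"dp":[0,0,-0.3],"claw":0.3},{"twist":[0,0,0],"dp":[0,0,-0.6],"claw":0.3},{"twist":[0,0,0],"dp":[0,0,-0.6],"claw":0.3},{"twist":[0,0,0],"dp":[0,0,-0.6],"claw":0.3}]'
python3 -c "
from h import *
go(.4925,.3295,.135,0)"
```

```text
time: 39.28
ee_pos: [0.5269, 0.0971, 0.088]
tool_rot: [0.0, 0.707, 0.707, 0.001]
contact_force: [-1.5, 0.5, 5.5]
grip_width: 0.0535
time: 39.9
ee_pos: [0.5259, 0.097, 0.1349]
tool_rot: [-0.0, 0.707, 0.707, 0.0]
contact_force: [-0.0, 0.4, -3.3]
grip_width: 0.0541
t 39.9 tcp [0.5259 0.097  0.1349] jaw -0.0 | dp [ 2.906e+00 -4.200e-01  1.000e-03] twist [-0.001 -0.002 -0.001] after-twist-frame dp [ 2.906e+00 -4.170e-01 -2.000e-03]
```

```bash
python3 -m handwheel '[{"twist":[0,0,0],"dp":[0.5,-0.05,0],"claw":0.3},{"twist":[0,0,0],"dp":[1,-0.15,0],"claw":0.3},{"twist":[0,0,0],"dp":[1,-0.15,0],"claw":0.3}]'
python3 -m handwheel '[{"twist":[0,0,0],"dp":[0.5,-0.05,0],"claw":0.3},{"twist":[0,0,0],"dp":[1,-0.15,0],"claw":0.3},{"twist":[0,0,0],"dp":[1,-0.15,0],"claw":0.3}]'
python3 -m handwheel '[{"twist":[0,0,0],"dp":[0.5,-0.05,0],"claw":0.3},{"twist":[0,0,0],"dp":[0.85,-0.1,0],"claw":0.3},{"twist":[0,0,0],"dp":[0.85,-0.1,0],"claw":0.3},{"twist":[0,0,0],"dp":[0.85,-0.1,0],"claw":0.3}]'
python3 -c "
from h import *
go(.4925,.3295,.0873,0)"
```

```text
time: 40.28
ee_pos: [0.5122, 0.179, 0.1333]
tool_rot: [-0.002, 0.706, 0.708, -0.001]
contact_force: [-0.7, -1.0, -3.6]
grip_width: 0.0539
time: 40.65
ee_pos: [0.4991, 0.2603, 0.1321]
tool_rot: [-0.002, 0.705, 0.709, -0.002]
contact_force: [0.2, -0.8, -3.1]
grip_width: 0.0537
time: 41.15
ee_pos: [0.4908, 0.3265, 0.1315]
tool_rot: [-0.002, 0.705, 0.709, -0.003]
contact_force: [0.4, -0.7, -3.0]
grip_width: 0.0539
t 41.15 tcp [0.4908 0.3265 0.1315] jaw 0.3 | dp [0.038 0.026 0.553] twist [-0.013  0.002  0.009] after-twist-frame dp [0.038 0.022 0.553]
```

```bash
python3 -m handwheel '[{"twist":[-0.013,0,0.009],"dp":[0.038,0.022,0.1],"claw":0.3},{"twist":[-0.013,0,0.009],"dp":[0.038,0.022,0.35],"claw":0.3},{"twist":[-0.013,0,0.009],"dp":[0.038,0.022,0.48],"claw":0.3},{"twist":[-0.013,0,0.009],"dp":[0.038,0.022,0.53],"claw":0.3},{"twist":[-0.013,0,0.009],"dp":[0.038,0.022,0.55],"claw":0.3},{"twist":[-0.013,0,0.009],"dp":[0.038,0.022,0.555],"claw":0.3},{"twist":[-0.013,0,0.009],"dp":[0.038,0.022,0.555],"claw":0.3}]'
python3 -m handwheel '[{"twist":[0,0,0],"dp":[0,0,0],"claw":0.5},{"twist":[0,0,0],"dp":[0,0,0],"claw":0.7},{"twist":[0,0,0],"dp":[0,0,0],"claw":0.78},{"twist":[0,0,0],"dp":[0,0,0],"claw":0.78}]'
python3 -m handwheel '[{"twist":[0,0,0],"dp":[0,0,-0.4],"claw":0.78},{"twist":[0,0,0],"dp":[0,0,-1],"claw":0.78},{"twist":[0,0,0],"dp":[0,0,-1],"claw":0.78}]'
python3 -c "
from h import *
go(.5265,.0201,.21,0)"
```

```text
time: 42.02
ee_pos: [0.4921, 0.3291, 0.0881]
tool_rot: [0.001, 0.707, 0.707, -0.0]
contact_force: [-2.9, -2.6, 5.9]
grip_width: 0.0537
time: 42.52
ee_pos: [0.4924, 0.3294, 0.0882]
tool_rot: [0.001, 0.707, 0.707, -0.0]
contact_force: [-0.2, 0.4, -0.2]
grip_width: 0.0733
time: 42.9
ee_pos: [0.495, 0.331, 0.1723]
tool_rot: [0.002, 0.707, 0.707, 0.004]
contact_force: [0.4, -0.3, 0.3]
grip_width: 0.0735
t 42.9 tcp [0.495  0.331  0.1723] jaw 0.0 | dp [-3.884  0.397 -0.479] twist [ 0.017 -0.006  0.001] after-twist-frame dp [-3.886  0.394 -0.471]
```

Jar back. Now the shaker (on board at .5265, .0201, grip z .101).

```bash
python3 -m handwheel '[{"twist":[0.017,0,0],"dp":[-0.4,0.05,-0.4],"claw":0.72},{"twist":[0.017,0,0],"dp":[-0.9,0.1,-0.48],"claw":0.72},{"twist":[0.017,0,0],"dp":[-1,0.1,-0.48],"claw":0.72}]'
python3 -m handwheel '[{"twist":[0,0,0],"dp":[-0.5,0.05,0],"claw":0.72},{"twist":[0,0,0],"dp":[-1,0.1,0],"claw":0.72},{"twist":[0,0,0],"dp":[-1,0.1,0],"claw":0.72}]'
python3 -m handwheel '[{"twist":[0,0,0],"dp":[-0.5,0.05,0],"claw":0.72},{"twist":[0,0,0],"dp":[-1,0.1,0],"claw":0.72},{"twist":[0,0,0],"dp":[-1,0.1,0],"claw":0.72}]'
python3 -c "
from h import *
go(.5265,.0201,.2,0)"
```

```text
time: 43.28
ee_pos: [0.5027, 0.2491, 0.2103]
tool_rot: [-0.001, 0.708, 0.706, 0.001]
contact_force: [0.2, 0.4, -0.2]
grip_width: 0.068
time: 43.65
ee_pos: [0.51, 0.1677, 0.2088]
tool_rot: [-0.002, 0.709, 0.705, -0.0]
contact_force: [0.4, 1.3, 0.8]
grip_width: 0.0677
time: 44.02
ee_pos: [0.5176, 0.0871, 0.2076]
tool_rot: [-0.002, 0.71, 0.705, -0.0]
contact_force: [0.2, -0.4, -0.2]
grip_width: 0.0676
t 44.02 tcp [0.5176 0.0871 0.2076] jaw -0.4 | dp [-0.838  0.117  0.093] twist [-0.007 -0.005 -0.014] after-twist-frame dp [-0.838  0.111  0.095]
```

```bash
python3 -m handwheel '[{"twist":[-0.007,-0.005,-0.014],"dp":[-0.4,0.06,0.09],"claw":0.72},{"twist":[-0.007,-0.005,-0.014],"dp":[-0.84,0.117,0.09],"claw":0.72},{"twist":[-0.007,-0.005,-0.014],"dp":[-0.84,0.117,0.09],"claw":0.72},{"twist":[-0.007,-0.005,-0.014],"dp":[-0.84,0.117,0.09],"claw":0.72},{"twist":[-0.007,-0.005,-0.014],"dp":[-0.84,0.117,0.4],"claw":0.72},{"twist":[-0.007,-0.005,-0.014],"dp":[-0.84,0.117,0.7],"claw":0.72},{"twist":[-0.007,-0.005,-0.014],"dp":[-0.84,0.117,0.7],"claw":0.72}]'
python3 -c "
from h import *
go(.5265,.0201,.1012,0)"
```

```text
time: 44.9
ee_pos: [0.5247, 0.0219, 0.1499]
tool_rot: [-0.002, 0.706, 0.708, -0.001]
contact_force: [-0.1, -0.7, 0.5]
grip_width: 0.0677
t 44.9 tcp [0.5247 0.0219 0.1499] jaw 0.1 | dp [-0.023  0.025  0.608] twist [-0.008 -0.002  0.003] after-twist-frame dp [-0.022  0.022  0.608]
```

```bash
python3 -m handwheel '[{"twist":[-0.008,0,0],"dp":[-0.023,0.025,0.3],"claw":0.72},{"twist":[-0.008,0,0],"dp":[-0.023,0.025,0.6],"claw":0.72},{"twist":[-0.008,0,0],"dp":[-0.023,0.025,0.61],"claw":0.72},{"twist":[-0.008,0,0],"dp":[-0.023,0.025,0.61],"claw":0.5},{"twist":[-0.008,0,0],"dp":[-0.023,0.025,0.61],"claw":0.2},{"twist":[-0.008,0,0],"dp":[-0.023,0.025,0.61],"claw":0.2},{"twist":[-0.008,0,0],"dp":[-0.023,0.025,0.61],"claw":0.2},{"twist":[-0.008,0,0],"dp":[-0.023,0.025,0.61],"claw":0.2}]' 20
python3 -m handwheel '[{"twist":[0,0,0],"dp":[0,0,0],"claw":0.2},{"twist":[0,0,0],"dp":[0,0,-0.3],"claw":0.2},{"twist":[0,0,0],"dp":[0,0,-0.6],"claw":0.2},{"twist":[0,0,0],"dp":[0,0,-0.6],"claw":0.2},{"twist":[0,0,0],"dp":[0,0,-0.6],"claw":0.2}]'
python3 -c "
from h import *
go(.4847,.2026,.148,0)"
```

```text
time: 45.9
ee_pos: [0.5271, 0.0201, 0.1023]
tool_rot: [0.0, 0.707, 0.708, 0.001]
contact_force: [-0.4, 0.5, 6.3]
grip_width: 0.0457
time: 46.52
ee_pos: [0.5262, 0.0201, 0.1491]
tool_rot: [-0.001, 0.707, 0.708, 0.0]
contact_force: [-0.2, -0.1, -2.9]
grip_width: 0.0457
t 46.52 tcp [0.5262 0.0201 0.1491] jaw 0.1 | dp [ 2.283 -0.516  0.017] twist [-0.    -0.003  0.003] after-twist-frame dp [ 2.282 -0.519  0.014]
```

```bash
python3 -m handwheel '[{"twist":[0,0,0],"dp":[0.5,-0.1,0],"claw":0.2},{"twist":[0,0,0],"dp":[1,-0.25,0],"claw":0.2},{"twist":[0,0,0],"dp":[1,-0.25,0],"claw":0.2}]'
python3 -m handwheel '[{"twist":[0,0,0],"dp":[0.5,-0.1,0],"claw":0.2},{"twist":[0,0,0],"dp":[1,-0.22,0],"claw":0.2},{"twist":[0,0,0],"dp":[1,-0.22,0],"claw":0.2},{"twist":[0,0,0],"dp":[1,-0.22,0],"claw":0.2}]'
python3 -c "
from h import *
go(.4847,.2026,.102,0)"
```

```text
time: 46.9
ee_pos: [0.5039, 0.102, 0.1477]
tool_rot: [-0.002, 0.705, 0.709, -0.001]
contact_force: [0.5, -0.2, -2.4]
grip_width: 0.0454
time: 47.4
ee_pos: [0.4859, 0.181, 0.1472]
tool_rot: [-0.002, 0.705, 0.709, -0.002]
contact_force: [-1.2, -0.5, -2.2]
grip_width: 0.0455
t 47.4 tcp [0.4859 0.181  0.1472] jaw 0.3 | dp [ 0.269 -0.011  0.565] twist [-0.01  -0.001  0.01 ] after-twist-frame dp [ 0.269 -0.015  0.564]
```

```bash
python3 -m handwheel '[{"twist":[-0.01,0,0.01],"dp":[0.26,-0.015,0.1],"claw":0.2},{"twist":[-0.01,0,0.01],"dp":[0.27,-0.015,0.35],"claw":0.2},{"twist":[-0.01,0,0.01],"dp":[0.27,-0.015,0.48],"claw":0.2},{"twist":[-0.01,0,0.01],"dp":[0.27,-0.015,0.54],"claw":0.2},{"twist":[-0.01,0,0.01],"dp":[0.27,-0.015,0.565],"claw":0.2},{"twist":[-0.01,0,0.01],"dp":[0.27,-0.015,0.565],"claw":0.2},{"twist":[-0.01,0,0.01],"dp":[0.27,-0.015,0.565],"claw":0.2}]'
python3 -m handwheel '[{"twist":[0,0,0],"dp":[0,0,0],"claw":0.4},{"twist":[0,0,0],"dp":[0,0,0],"claw":0.65},{"twist":[0,0,0],"dp":[0,0,0],"claw":0.72},{"twist":[0,0,0],"dp":[0,0,0],"claw":0.72}]'
python3 -m handwheel '[{"twist":[0,0,0],"dp":[0,0,-0.4],"claw":0.72},{"twist":[0,0,0],"dp":[0,0,-1],"claw":0.72},{"twist":[0,0,0],"dp":[0,0,-1],"claw":0.72}]'
python3 -c "
from h import *
go(.526,-.075,.2,90)"
```

```text
time: 48.28
ee_pos: [0.4847, 0.2027, 0.1024]
tool_rot: [0.0, 0.707, 0.707, 0.001]
contact_force: [0.0, -1.0, -1.5]
grip_width: 0.0458
time: 48.78
ee_pos: [0.4849, 0.2028, 0.1026]
tool_rot: [0.0, 0.707, 0.707, 0.001]
contact_force: [0.2, 0.7, 0.1]
grip_width: 0.0672
time: 49.15
ee_pos: [0.4875, 0.2035, 0.1863]
tool_rot: [0.002, 0.707, 0.707, 0.005]
contact_force: [0.5, -0.4, -0.9]
grip_width: 0.0675
t 49.15 tcp [0.4875 0.2035 0.1863] jaw -0.0 | dp [-3.48   0.484 -0.178] twist [ 0.01 -0.02  3.  ] after-twist-frame dp [ 0.482  3.481 -0.171]
```

```bash
python3 -m handwheel '[{"twist":[0,0,-0.34],"dp":[-0.4,0.2,-0.3],"claw":0.72},{"twist":[0,0,-0.68],"dp":[-0.8,0.4,-0.3],"claw":0.72},{"twist":[0,0,-1],"dp":[-0.95,0.48,-0.3],"claw":0.72},{"twist":[0,0,-1],"dp":[-0.95,0.48,-0.3],"claw":0.72}]'
python3 -m handwheel '[{"twist":[0,0,-0.34],"dp":[-0.4,-0.2,0],"claw":0.72},{"twist":[0,0,-0.68],"dp":[-0.8,-0.4,0],"claw":0.72},{"twist":[0,0,-1],"dp":[-0.83,-0.48,0],"claw":0.72},{"twist":[0,0,-1],"dp":[-0.83,-0.48,0],"claw":0.72}]'
python3 -m handwheel '[{"twist":[0,0,-0.34],"dp":[-0.2,-0.4,0],"claw":0.72},{"twist":[0,0,-0.68],"dp":[-0.4,-0.8,0],"claw":0.72},{"twist":[0,0,-1],"dp":[-0.48,-0.83,0],"claw":0.72},{"twist":[0,0,-1],"dp":[-0.48,-0.83,0],"claw":0.72}]'
python3 -c "
from h import *
go(.526,-.075,.19,90)"
```

```text
time: 49.65
ee_pos: [0.5253, 0.1266, 0.2093]
tool_rot: [0.003, 0.502, 0.865, 0.003]
contact_force: [0.3, -0.2, -0.7]
grip_width: 0.068
time: 50.15
ee_pos: [0.5241, 0.0502, 0.2084]
tool_rot: [0.003, 0.263, 0.965, 0.003]
contact_force: [-1.1, -0.0, -0.2]
grip_width: 0.0679
time: 50.65
ee_pos: [0.5237, -0.0259, 0.2078]
tool_rot: [0.003, 0.007, 1.0, 0.002]
contact_force: [-0.5, 0.2, -0.7]
grip_width: 0.0679
t 50.65 tcp [ 0.5237 -0.0259  0.2078] jaw 89.2 | dp [-0.036 -0.614  0.22 ] twist [ 0.009  0.012 -0.027] after-twist-frame dp [-0.029 -0.614  0.222]
```

```bash
python3 -m handwheel '[{"twist":[0.009,0.012,-0.027],"dp":[-0.03,-0.4,0],"claw":0.75},{"twist":[0.009,0.012,-0.027],"dp":[-0.036,-0.61,0],"claw":0.75},{"twist":[0.009,0.012,-0.027],"dp":[-0.036,-0.61,0],"claw":0.75},{"twist":[0.009,0.012,-0.027],"dp":[-0.036,-0.61,0.3],"claw":0.75},{"twist":[0.009,0.012,-0.027],"dp":[-0.036,-0.61,0.75],"claw":0.75},{"twist":[0.009,0.012,-0.027],"dp":[-0.036,-0.61,0.75],"claw":0.75},{"twist":[0.009,0.012,-0.027],"dp":[-0.036,-0.61,0.75],"claw":0.75}]'
python3 -c "
from h import *
go(.5266,-.0753,.0867,90)"
```

```text
time: 51.52
ee_pos: [0.5268, -0.074, 0.1485]
tool_rot: [0.001, 0.0, 1.0, -0.0]
contact_force: [-0.1, -0.1, -0.3]
grip_width: 0.0705
t 51.52 tcp [ 0.5268 -0.074   0.1485] jaw 90.0 | dp [ 0.004 -0.016  0.773] twist [-0.     0.002 -0.   ] after-twist-frame dp [ 0.003 -0.016  0.773]
```

```bash
python3 -m handwheel '[{"twist":[0,0,0],"dp":[0.004,-0.016,0.4],"claw":0.75},{"twist":[0,0,0],"dp":[0.004,-0.016,0.77],"claw":0.75},{"twist":[0,0,0],"dp":[0.004,-0.016,0.77],"claw":0.75},{"twist":[0,0,0],"dp":[0.004,-0.016,0.77],"claw":0.5},{"twist":[0,0,0],"dp":[0.004,-0.016,0.77],"claw":0.25},{"twist":[0,0,0],"dp":[0.004,-0.016,0.77],"claw":0.25},{"twist":[0,0,0],"dp":[0.004,-0.016,0.77],"claw":0.25},{"twist":[0,0,0],"dp":[0.004,-0.016,0.77],"claw":0.25}]' 20
python3 -m handwheel '[{"twist":[0,0,0],"dp":[0,0,0],"claw":0.25},{"twist":[0,0,0],"dp":[0,0,-0.3],"claw":0.25},{"twist":[0,0,0],"dp":[0,0,-0.6],"claw":0.25},{"twist":[0,0,0],"dp":[0.3,0,-0.6],"claw":0.25},{"twist":[0,0,0],"dp":[0.7,0,-0.6],"claw":0.25},{"twist":[0,0,0],"dp":[1,0,-0.6],"claw":0.25},{"twist":[0,0,0],"dp":[1,0,-0.6],"claw":0.25}]'
python3 -c "
from h import *
go(.4246,.2707,.136,90.2)"
```

```text
time: 52.52
ee_pos: [0.5277, -0.0755, 0.0884]
tool_rot: [0.002, 0.0, 1.0, -0.0]
contact_force: [-0.2, 1.3, 7.0]
grip_width: 0.0502
time: 53.4
ee_pos: [0.445, -0.0749, 0.1354]
tool_rot: [0.001, 0.0, 1.0, 0.0]
contact_force: [-1.2, -0.1, -3.9]
grip_width: 0.0502
t 53.4 tcp [ 0.445  -0.0749  0.1354] jaw 89.9 | dp [ 0.259  4.32  -0.008] twist [ 0.     0.002 -0.008] after-twist-frame dp [ 0.24   4.321 -0.008]
```

```bash
python3 -m handwheel '[{"twist":[0,0,0],"dp":[0.1,0.5,0],"claw":0.25},{"twist":[0,0,0],"dp":[0.2,1,0],"claw":0.25},{"twist":[0,0,0],"dp":[0.24,1,0],"claw":0.25}]'
python3 -m handwheel '[{"twist":[0,0,0],"dp":[0,0.5,0],"claw":0.25},{"twist":[0,0,0],"dp":[0,1,0],"claw":0.25},{"twist":[0,0,0],"dp":[0,1,0],"claw":0.25}]'
python3 -m handwheel '[{"twist":[0,0,0],"dp":[0,0.5,0],"claw":0.25},{"twist":[0,0,0],"dp":[0,1,0],"claw":0.25},{"twist":[0,0,0],"dp":[0,1,0],"claw":0.25}]'
python3 -m handwheel '[{"twist":[0,0,0],"dp":[0,0.5,0],"claw":0.25},{"twist":[0,0,0],"dp":[0,1,0],"claw":0.25},{"twist":[0,0,0],"dp":[0,1,0],"claw":0.25},{"twist":[0,0,0],"dp":[0,1,0],"claw":0.25}]'
python3 -c "
from h import *
go(.4255,.2707,.088,90.2)"
```

```text
time: 53.78
ee_pos: [0.426, 0.0072, 0.1351]
tool_rot: [0.0, -0.001, 1.0, 0.001]
contact_force: [0.1, -1.1, -3.0]
grip_width: 0.05
time: 54.15
ee_pos: [0.4269, 0.0886, 0.1351]
tool_rot: [0.001, -0.003, 1.0, 0.001]
contact_force: [0.2, -1.3, -3.5]
grip_width: 0.05
time: 54.52
ee_pos: [0.4278, 0.1696, 0.1352]
tool_rot: [0.002, -0.004, 1.0, 0.001]
contact_force: [0.8, -0.1, -3.0]
grip_width: 0.0501
time: 55.02
ee_pos: [0.4275, 0.2481, 0.1349]
tool_rot: [0.001, -0.004, 1.0, -0.0]
contact_force: [-0.2, 1.0, -4.1]
grip_width: 0.05
t 55.02 tcp [0.4275 0.2481 0.1349] jaw 90.4 | dp [0.024 0.283 0.586] twist [-0.     0.005  0.008] after-twist-frame dp [0.024 0.283 0.587]
```

```bash
python3 -m handwheel '[{"twist":[0,0.005,0.008],"dp":[0.02,0.28,0.1],"claw":0.25},{"twist":[0,0.005,0.008],"dp":[0.024,0.283,0.35],"claw":0.25},{"twist":[0,0.005,0.008],"dp":[0.024,0.283,0.48],"claw":0.25},{"twist":[0,0.005,0.008],"dp":[0.024,0.283,0.55],"claw":0.25},{"twist":[0,0.005,0.008],"dp":[0.024,0.283,0.58],"claw":0.25},{"twist":[0,0.005,0.008],"dp":[0.024,0.283,0.587],"claw":0.25},{"twist":[0,0.005,0.008],"dp":[0.024,0.283,0.587],"claw":0.25}]'
python3 -m handwheel '[{"twist":[0,0,0],"dp":[0,0,0],"claw":0.4},{"twist":[0,0,0],"dp":[0,0,0],"claw":0.65},{"twist":[0,0,0],"dp":[0,0,0],"claw":0.75},{"twist":[0,0,0],"dp":[0,0,0],"claw":0.75}]'
python3 -m handwheel '[{"twist":[0,0,0],"dp":[0,0,-0.4],"claw":0.75},{"twist":[0,0,0],"dp":[0,0,-1],"claw":0.75},{"twist":[0,0,0],"dp":[0,0,-1],"claw":0.75}]'
python3 -m handwheel '[{"twist":[0,0,0],"dp":[0.1,0,-0.4],"claw":0.75},{"twist":[0,0,0],"dp":[0.5,0,-0.8],"claw":0.75},{"twist":[0,0,0],"dp":[1,0,-0.8],"claw":0.75},{"twist":[0,0,0],"dp":[1,0,-0.8],"claw":0.75}]'
python3 -m handwheel '[{"twist":[0,0,0],"dp":[0.4,-0.4,0],"claw":0.75},{"twist":[0,0,0],"dp":[0.7,-0.9,0],"claw":0.75},{"twist":[0,0,0],"dp":[0.9,-1,0],"claw":0.75},{"twist":[0,0,0],"dp":[0.9,-1,0],"claw":0.75},{"twist":[0,0,0],"dp":[0.9,-1,0],"claw":0.75},{"twist":[0,0,0],"dp":[0.9,-1,0],"claw":0.75}]'
python3 - <<'E'
from h import *
t=cam("top");s=cam("side")
o=np.zeros((600,800,3),np.uint8)
for a,x,y in((crop(t,150,250,210,305,3),0,0),(crop(t,380,480,220,320,3),400,0),(crop(s,175,280,155,235,3),0,310),(crop(s,290,445,235,330,2.9),340,310)):
    a=a[:600-y,:800-x]; o[y:y+a.shape[0],x:x+a.shape[1]]=a
cv2.imwrite("pics/f.png",o)
E
```

```text
time: 55.9
ee_pos: [0.4259, 0.2706, 0.0885]
tool_rot: [0.0, -0.002, 1.0, -0.0]
contact_force: [-0.4, -2.0, -1.0]
grip_width: 0.0496
time: 56.4
ee_pos: [0.4261, 0.2708, 0.0888]
tool_rot: [0.001, -0.002, 1.0, 0.0]
contact_force: [-0.1, 1.5, -0.4]
grip_width: 0.0703
time: 56.78
ee_pos: [0.4285, 0.272, 0.1724]
tool_rot: [0.005, -0.002, 1.0, 0.002]
contact_force: [0.5, 0.6, -0.6]
grip_width: 0.0705
time: 57.28
ee_pos: [0.3452, 0.2709, 0.2351]
tool_rot: [0.004, -0.003, 1.0, 0.002]
contact_force: [0.3, -0.4, 0.2]
grip_width: 0.0701
time: 58.02
ee_pos: [0.2747, 0.1913, 0.2342]
tool_rot: [0.004, -0.003, 1.0, 0.002]
contact_force: [-0.4, -0.8, 0.4]
grip_width: 0.0704
```

View pics/f.png

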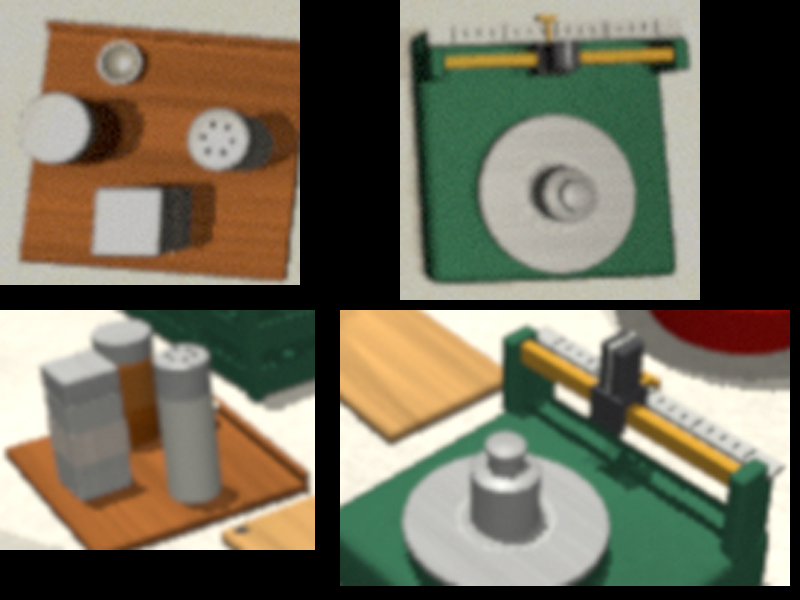

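```bash
python3 - <<'E'
from h import *
t=cam("top");P=lambda u,v:(380+(u-399.5)/3-.5,220+(v+.5)/3-.5)
print(onz(t,P(577,196),.129),onz(t,P(557,194),.072)); print(bot.hand_in())
E
```

```text
[ 0.42709077 -0.2826095   0.129     ] [ 0.42682652 -0.28352742  0.072     ]
the job is handed in; nothing more can be done
None
```

The job is done and handed in at about 58 s of the 147 s allowed; the hand-in reports no verdict, so what follows is from my own checks.

I moved the tin, shaker and jar to the side board and stood the weight on the pan. I then slid the poise to the pointer and let it go, and put the jar, shaker and tin back on their spots.

**Last checks:**
- **Jar, tin and shaker:** in the final top view they sit within about 1 px (2–3 mm) of their pixel positions in the first picture. The side view shows all three upright.
- **Weight:** it measures about 1 mm from the middle of the pan in the top view. An earlier wrist-camera reading put it about 3 mm off. Both are well within 15 mm.
- **Poise:** its white line was level with the brass pointer to within about 1 mm in a wrist-camera close-up after release. The final top view agrees by eye.
- **Eggs:** the arm never came near the tray. I saw it in several pictures but did not measure its position again at the end.
- **Robot:** the arm was clear of everything at hand-in, and the external forces I read at the end of each move stayed under 10 N.

The only disagreement was 2–4 mm between the top and wrist cameras on the scale's position, which is well inside the tolerances.

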